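Put the walnuts away in the crock

ROBOT

A 6-joint arm with a two-finger parallel gripper is mounted at the origin on a cart in front of the work surface, level with it; the furniture and walls round the work are solid. World frame = base frame: x ahead of the robot, y to its left, z up, the work surface at z = 0. Lengths are in m, angles in rad, forces in N, time in s.
With the tool pointing down it reaches from about 0.3 to 0.875 m from the base axis. Payload 4.2 kg.
Tool frame: the origin (TCP) lies on the centre line of the jaws, within the pads' length; the fingertips stand 11 mm ahead of it and the grasp point (between the pads) lies 8 mm behind it; z points along the fingers, y is the line along which they close (so a half turn about z gives the same grasp; the last joint's range is limited). The gripper opens to 85 mm and grips with 20 to 120 N. Pads are 22 mm wide; open, the fingers measure 114 mm over their backs; the gripper's body (76 mm by 85 mm) begins 54 mm behind the grasp point. The pads swing forward as they close: fully open they stand 13 mm farther back than shut.
Start: joints at [1.09, 0.32, 1.565, -0, 1.257, -0.02], TCP at [0.256, 0.515, 0.209] pointing down, gripper open.
Joint ranges: [-3.11, 3.11], [-0.84, 2.01], [0.21, 2.61], [-1.34, 4.49], [0.05, 2.63], [-2.56, 2.56]. Speed limits (rad/s): [2.57, 2.57, 3.14, 3.14, 3.14, 3.14].

INTERFACE

Orientations are given as a rotation vector (axis times angle).
In Python, from workcell import bot, optics gives the robot as it stands.
- The arm moves only by the tool send_rows, never from a script. Its argument "increments" is one flat list of numbers, 7 for each row, row after row: the closure, from 0 (fully open) to 1 (shut), then the shift along the tool's x, y, z in mm, then the turn, a rotation vector about the tool's x, y, z in rad. In form: [jaw, dx, dy, dz, ax, ay, az, jaw, dx, dy, dz, ax, ay, az, ...]. A call has 1 to 10 rows; each row is the pose to reach, as a shift and turn from the pose commanded when the call began, along the tool's axes at that moment; what a row does not reach only later rows make up. A row lasts 1/8 s, in which the tool goes at most 62.5 mm and 10.7 degrees, less where a joint would pass 70% of its speed; a pose out of reach is approached as far as the arm can. A call with a gripper value outside its range is refused whole. The fingers move at their own pace and stop on an object; "grip_force" is the grip in N (left out, the last holds). Time passes only in rows, so rows that repeat a pose let the fingers close. It gives the time, the measured TCP pose, the force, the opening and the grip force at its end, in the units of the state.
- bot.read_state(): the state, without advancing time (a new reading comes with each control period).
- optics.get_image(name): name is "scene" or "top" or "wrist"; returns a dict with "img" (384x512x3 uint8, red, green, blue), "z_map" (384x512 float32, m along the optical axis (not along the pixel's ray), 0 where there is no reading), "fx", "fy", "cx", "cy" (pixels), "distortion" ([k1, k2, p1, p2, k3] as OpenCV has them; the pictures are not rectified), "R" (3x3) and "t" (3): a world point X has camera coordinates R X + t; the wrist camera has in their place "hand_eye" (4x4, takes a point from camera to tool coordinates, whose origin is the TCP and whose axes are the flange's). Camera axes: x right, y down, z forward; pixel columns grow to the right and rows downward; lengths in m; the calibration is good to about 2 mm. A picture is of the moment at which its call begins: read the wrist's pose just before it.
- bot.close_job(): hands the job in; it is judged then, once.
The state is a dict: "t": time; "joints": joint angles; "dq": joint speeds; "effort": joint torques, N m; "ee_pos": TCP position; "eef_rot": TCP orientation; "ft_force": force on the tool from outside, world axes, zero at the start; "torque": the same for the moment, N m; "width": finger opening in m; "grasp_force": force on a finger pad.
Only numpy, scipy, OpenCV 4.12 (cv2) and the standard library are available. Lean on these libraries where they do the work, as an engineer would, in place of code of your own. Each camera call takes 0.05 s, during which the arm holds its last target. There are 200 camera calls.

TASK

Put the walnuts away: move whatever stands on the crock's lid into the wooden spice tray, each thing standing upright, and only then take the lid off and lay it aside. Carry the scuttle over by its handle, tip all the walnuts into the crock and stand the empty scuttle back on the table, then lower the lid back onto the crock without dropping it, so that it sits level and fully down on the rim. Pick up any walnut that rolls astray, and leave the brush and the bench scraper alone.

Things in the scene. Friction and masses are not known exactly. Their poses are not given: they have to be found in the camera images.
- crock: white stoneware nut crock, heavy and staying where it is, 184 mm across the rim, 110 mm high, wall 6 mm (mouth 172 mm across inside), inner floor 7 mm above the table; origin at the centre of its underside, z up
- crock_mouth (a point): centre of the crock's mouth, in the plane of the rim, 110 mm above the table
- lid: round loose wooden lid, 192 mm across, 12 mm thick, 0.3 kg, at first on the crock. A plug 161 mm across (148 mm at its foot) stands 12 mm below the plate and fits the mouth with 5 mm play all round; seated, the plate lies on the rim. Dark knob on top, 32 mm across, 40 mm tall. Origin: centre of the plate's underside (12 mm up when it lies on the table), z up through the knob
- lid_knob (a point): on the lid's axis, in its knob, 28 mm above the plate's top and 40 mm above the lid's origin: the place to grip
- spice_tray: low wooden tray, staying where it is, 200 mm (its x) by 220 mm (its y), rim 16 mm high, walls and floor 5 mm thick; origin at the centre of its underside, z up
- scuttle: sheet-metal carrying tray of walnuts, 0.2 kg; floor 121x125 mm, 3 mm thick, rises at 25 degrees to an open pouring lip 110 mm wide at -x; walls 44 mm high. Fixed bow handle across its middle, 88 mm high: wooden bar along y, 16 mm thick (x), 20 mm high, free over 104 mm, open below it to the nuts; balanced there. Origin: centre of the floor's underside, z up
- scuttle_grip (a point): centre of the scuttle's handle bar, 78 mm above its underside: the place to grip, fingers closing along the scuttle's x
- scuttle_lip (a point): middle of the scuttle's pouring lip, 123 mm in front (-x) of the scuttle's origin and 33 mm above its underside
- spice_dark: spice jar with a dark brown cap, 44 mm across and 105 mm tall; origin at the centre of its underside, z up; starts standing on the crock's lid or is absent. Has to be cleared to the spice tray
- spice_green: spice jar with a green cap, 46 mm across and 106 mm tall; origin at the centre of its underside, z up; starts standing on the crock's lid or is absent. Has to be cleared to the spice tray
- shaker: slim glass sugar shaker with a grey domed top, 44 mm across and 90 mm tall; origin at the centre of its underside, z up; starts standing on the crock's lid or is absent. Has to be cleared to the spice tray
- timer: round kitchen timer, red dome on a white base, 65 mm across and 44 mm tall; origin at the centre of its underside, z up; starts standing on the crock's lid or is absent. Has to be cleared to the spice tray
- walnut_0: whole walnut, a slightly flattened ball 34 mm across and 31 mm high, 14 g; origin at one pole of its shell, so its centre lies 15.5 mm along its z. Starts in the scuttle, or is absent
- walnut_1: whole walnut, a slightly flattened ball 34 mm across and 31 mm high, 14 g; origin at one pole of its shell, so its centre lies 15.5 mm along its z. Starts in the scuttle, or is absent
- walnut_2: whole walnut, a slightly flattened ball 34 mm across and 31 mm high, 14 g; origin at one pole of its shell, so its centre lies 15.5 mm along its z. Starts in the scuttle, or is absent
- walnut_3: whole walnut, a slightly flattened ball 34 mm across and 31 mm high, 14 g; origin at one pole of its shell, so its centre lies 15.5 mm along its z. Starts in the scuttle, or is absent
- walnut_4: whole walnut, a slightly flattened ball 34 mm across and 31 mm high, 14 g; origin at one pole of its shell, so its centre lies 15.5 mm along its z. Starts in the scuttle, or is absent
- walnut_5: whole walnut, a slightly flattened ball 34 mm across and 31 mm high, 14 g; origin at one pole of its shell, so its centre lies 15.5 mm along its z. Starts in the scuttle, or is absent
- lid_spot (a point): on the table top, middle of a free patch 200 mm across behind the crock, towards the rolling pin: a good place to lay the lid aside (any free place will do)
- brush: pastry brush with a wooden handle, 269 mm long, lying near the table's front edge, not part of the job; origin under its middle
- scraper: steel bench scraper with a wooden grip, 102x127 mm, lying behind the scuttle, not part of the job

How it is judged:
On the way, in this order (a step that is already met when the one before it is completed fails the run):
1. everything that stood on the lid stands upright in the spice tray, the lid still on the crock (x of spice_dark in the frame of spice_tray between -0.095 and 0.095 m and y of spice_dark in the frame of spice_tray between -0.105 and 0.105 m and z of spice_dark in the frame of spice_tray between -0.01 and 0.02 m and angle between each of spice_dark, spice_green, shaker, timer's own z axis and vertical below 0.15 rad and x of spice_green in the frame of spice_tray between -0.095 and 0.095 m and y of spice_green in the frame of spice_tray between -0.105 and 0.105 m and z of spice_green in the frame of spice_tray between -0.01 and 0.02 m and x of shaker in the frame of spice_tray between -0.095 and 0.095 m and y of shaker in the frame of spice_tray between -0.105 and 0.105 m and z of shaker in the frame of spice_tray between -0.01 and 0.02 m and x of timer in the frame of spice_tray between -0.095 and 0.095 m and y of timer in the frame of spice_tray between -0.105 and 0.105 m and z of timer in the frame of spice_tray between -0.01 and 0.02 m and horizontal distance between lid and crock_mouth below 0.05 m), for 0.2 s.
2. the lid is off the crock, clear of its mouth (horizontal distance between lid and crock_mouth above 0.15 m), for 0.2 s.
3. the scuttle is tipped with its lip over the crock's mouth (angle between scuttle's own z axis and vertical above 0.5 rad and horizontal distance between scuttle_lip and crock_mouth below 0.085 m and z of scuttle_lip in the frame of crock_mouth above 0 m), for 0.1 s.
4. all walnuts lie in the crock and the scuttle stands on the table again (horizontal distance between each of walnut_0, walnut_1, walnut_2, walnut_3, walnut_4, walnut_5 and crock below 0.088 m and z of walnut_0 in the frame of crock between -0.005 and 0.085 m and z of walnut_1 in the frame of crock between -0.005 and 0.085 m and z of walnut_2 in the frame of crock between -0.005 and 0.085 m and z of walnut_3 in the frame of crock between -0.005 and 0.085 m and z of walnut_4 in the frame of crock between -0.005 and 0.085 m and z of walnut_5 in the frame of crock between -0.005 and 0.085 m and angle between scuttle's own z axis and vertical below 0.1 rad and height (world z) of scuttle between -0.006 and 0.008 m), for 0.2 s.
5. the lid, still held in the fingers, has been lowered onto the mouth, less than 10 mm above its seat (contact force between the fingers and lid above 0.3 N and horizontal distance between lid and crock_mouth below 0.012 m and z of lid in the frame of crock_mouth below 0.01 m), for 0.1 s.
6. the lid is let go, on the rim, level and fully down (horizontal distance between lid and crock_mouth below 0.009 m and z of lid in the frame of crock_mouth between -0.003 and 0.003 m and angle between lid's own z axis and vertical below 0.035 rad and contact force between the fingers and lid below 0.1 N), for 0.2 s.
At the end, for the whole second after the job is handed in: All things from the lid stand upright (0.15 rad) in the spice tray; all walnuts are in the crock; the scuttle stands level (0.1 rad) on the table; the lid is on the rim, within 9 mm of centre, 3 mm of fully down and 0.035 rad of level; all at rest (all of step 4 and x of spice_dark in the frame of spice_tray between -0.095 and 0.095 m and y of spice_dark in the frame of spice_tray between -0.105 and 0.105 m and z of spice_dark in the frame of spice_tray between -0.01 and 0.02 m and angle between each of spice_dark, spice_green, shaker, timer's own z axis and vertical below 0.15 rad and x of spice_green in the frame of spice_tray between -0.095 and 0.095 m and y of spice_green in the frame of spice_tray between -0.105 and 0.105 m and z of spice_green in the frame of spice_tray between -0.01 and 0.02 m and x of shaker in the frame of spice_tray between -0.095 and 0.095 m and y of shaker in the frame of spice_tray between -0.105 and 0.105 m and z of shaker in the frame of spice_tray between -0.01 and 0.02 m and x of timer in the frame of spice_tray between -0.095 and 0.095 m and y of timer in the frame of spice_tray between -0.105 and 0.105 m and z of timer in the frame of spice_tray between -0.01 and 0.02 m and horizontal distance between lid and crock_mouth below 0.009 m and z of lid in the frame of crock_mouth between -0.003 and 0.003 m and angle between lid's own z axis and vertical below 0.035 rad and linear speed of each of spice_dark, spice_green, shaker, timer, lid, scuttle below 0.02 m/s); the robot touches nothing.
It fails at once if the brush is pushed more than 40 mm (distance of brush from where it was at the start of the episode above 0.04 m).
It fails at once if the scraper is pushed more than 40 mm (distance of scraper from where it was at the start of the episode above 0.04 m).
Of spice_dark, spice_green, shaker, timer only 2 to 4 are there at a start; the rules pass over those that are not, and their reading is None.
Of walnut_0, walnut_1, walnut_2, walnut_3, walnut_4, walnut_5 only 3 to 6 are there at a start; the rules pass over those that are not, and their reading is None.
At some moment in a run one of scuttle, lid may be knocked a few centimetres aside while the robot is not near it.
It also fails if it takes over 210 s, if anything falls off the work surface, if the arm or the gripper's body presses on something with over 40 N, if the wrist force passes 120 N, or if a joint passes its speed limit or range.

## Working session

There is one attempt and no reset: what is moved stays moved. The work goes in short steps, Python scripts to look and compute and a tool call to move; the robot and the scene stay as the last step left them, time stands still between calls to the robot, and variables do not carry over. Pictures are saved under pics/ and viewed, at most 14 in all, crops included, and the job is handed in when it is done.

Besides the shell and the picture viewer there is one more tool, called after "Call:" as name(argument=value, ...) on one line, values as JSON. send_rows: Moves the arm, as the interface text tells. Its arguments: {"type":"object","properties":{"increments":{"type":"array"},"grip_force":{"type":"number"}},"required":["increments"]}

```bash
ls; mkdir -p pics; cat > h.py <<'E'
import numpy as np, cv2
from scipy.spatial.transform import Rotation as Ro
from workcell import bot, optics
def cam(name):
    s=bot.read_state(); c=optics.get_image(name)
    if name=='wrist':
        T=np.eye(4);T[:3,:3]=Ro.from_rotvec(s['eef_rot']).as_matrix();T[:3,3]=s['ee_pos']
        W=T@np.array(c['hand_eye']); c['R']=W[:3,:3].T; c['t']=-c['R']@W[:3,3]
    c['R']=np.array(c['R']);c['t']=np.array(c['t'])
    c['K']=np.array([[c['fx'],0,c['cx']],[0,c['fy'],c['cy']],[0,0,1.]])
    c['D']=np.array(c['distortion'],float)
    return c
def norm(c,uv):
    return cv2.undistortPoints(np.array(uv,float).reshape(-1,1,2),c['K'],c['D'])[:,0]
def plane(c,uv,z):
    "pixels -> world on plane height z"
    n=norm(c,uv); d=np.c_[n,np.ones(len(n))]@c['R']; o=-c['R'].T@c['t']
    return o+d*((z-o[2])/d[:,2])[:,None]
def cloud(c):
    h,w=c['z_map'].shape; u,v=np.meshgrid(np.arange(w),np.arange(h))
    n=norm(c,np.c_[u.ravel(),v.ravel()]); z=c['z_map'].ravel()
    P=(np.c_[n,np.ones(len(n))]*z[:,None]-c['t'])@c['R']; P[z==0]=np.nan
    return P.reshape(h,w,3)
def save(c,f,box=None,k=1.5):
    im=c['img'][:,:,::-1]
    if box: im=im[box[1]:box[3],box[0]:box[2]]
    cv2.imwrite('pics/'+f,cv2.resize(im,None,fx=k,fy=k,interpolation=cv2.INTER_CUBIC))
def st():
    s=bot.read_state(); print('t',round(s['t'],2),'p',np.round(s['ee_pos'],4),'r',np.round(s['eef_rot'],3),'w',round(s['width'],4),'g',round(s['grasp_force'],1),'f',np.round(s['ft_force'],1),'q',np.round(s['joints'],2))
    return s
E
python3 - <<'E'
from h import *
st()
for n in('top','scene'):
    c=cam(n); save(c,n+'0.png'); print(n,c['fx'],-c['R'].T@c['t'])
    np.save(n+'0.npy',c,allow_pickle=True)
E
```

```text
pics
t 0.0 p [0.2554 0.5146 0.2077] r [-7.170e-01 -3.058e+00  3.000e-03] w 0.0854 g 0.0 f [ 0.6 -0.3 -0.1] q [ 1.09  0.32  1.57  0.    1.26 -0.02]
top 391.6835099632793 [0.24032568 0.04307885 1.26843765]
scene 442.8554064157248 [-0.16209652 -0.65481858  1.04616033]
```

View pics/top0.png

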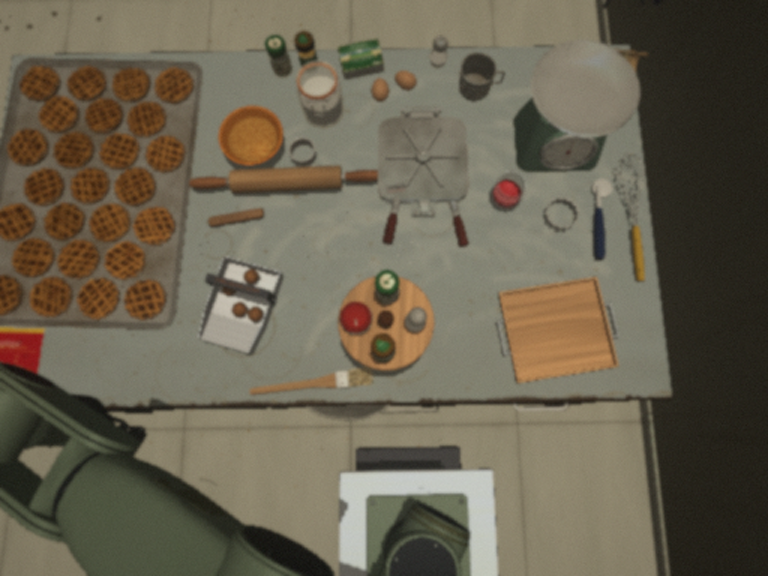

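View pics/scene0.png

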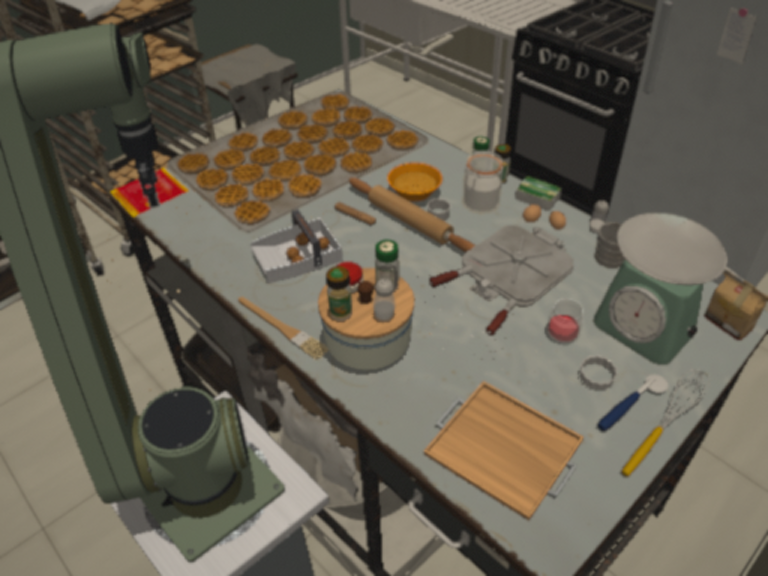

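The top view has +x up and +y left. Four things stand on the lid: green-capped jar (386,285), red timer (355,318), shaker (415,319) and a second jar (382,347). The scuttle is at (241,305) with its lip toward the robot, the tray is at (557,330), and the brush lies near the front edge. I'll measure these now.

```bash
python3 - <<'E'
from h import *
for n in('top','scene'):
    c=np.load(n+'0.npy',allow_pickle=True).item(); P=cloud(c); z=P[...,2]
    reg=(P[...,0]>.2)&(P[...,0]<.8)&(abs(P[...,1])<.6)
    print(n,'table z',np.nanmedian(z[reg&(abs(z)<.02)]))
    # components of pts above lid
    roi=reg&(P[...,1]<.25)&(P[...,1]>-.15)&(P[...,0]<.62)
    for lo,hi in((.197,.26),(.135,.18),(.114,.13)):
        m=(roi&(z>lo)&(z<hi)).astype(np.uint8)
        k,L,S,C=cv2.connectedComponentsWithStats(m)
        for i in range(1,k):
            if S[i,4]>15:
                q=P[L==i]; hull=(q.min(0)+q.max(0))/2
                print(lo,S[i,4],'mean',q.mean(0).round(3),'min',q.min(0).round(3),'max',q.max(0).round(3),'px',C[i].round(0),'rgb',c['img'][L==i].mean(0).round())
c=np.load('top0.npy',allow_pickle=True).item(); P=cloud(c)
# tray corners by pixel
print('tray',plane(c,[[499/1.5,297/1.5],[600/1.5,279/1.5],[616/1.5,365/1.5],[518/1.5,382/1.5]],.016).round(3))
print('scuttle lip corners',plane(c,[[199/1.5,341/1.5],[250/1.5,353/1.5]],.05).round(3),'back',plane(c,[[229/1.5,259/1.5],[282/1.5,273/1.5]],.044).round(3))
hsv=cv2.cvtColor(c['img'],cv2.COLOR_RGB2HSV)
z=P[...,2]
m=((P[...,1]>.2)&(P[...,1]<.5)&(P[...,0]>.3)&(P[...,0]<.55)&(z>.07)&(z<.11)).astype(np.uint8)
q=P[m>0]; print('handle',len(q),q.mean(0).round(3)); r=cv2.minAreaRect((q[:,:2]*1000).astype(np.float32)); print(r)
save(c,'top0c.png',(110,130,300,270),4)
E
```

```text
top table z 0.0026781644506666405
0.197 240 mean [0.495 0.053 0.226] min [0.474 0.032 0.198] max [0.518 0.074 0.233] px [258. 188.] rgb [ 97. 106.  75.]
0.197 119 mean [ 0.436 -0.002  0.206] min [ 0.421 -0.02   0.197] max [0.453 0.014 0.215] px [278. 210.] rgb [125. 114.  95.]
0.197 228 mean [0.38  0.061 0.226] min [0.359 0.04  0.198] max [0.402 0.083 0.235] px [255. 230.] rgb [82. 72. 40.]
0.135 48 mean [0.479 0.052 0.159] min [0.473 0.029 0.137] max [0.492 0.076 0.18 ] px [258. 199.] rgb [76. 65. 50.]
0.135 387 mean [0.442 0.114 0.16 ] min [0.415 0.082 0.135] max [0.476 0.147 0.169] px [237. 212.] rgb [122.  48.  39.]
0.135 98 mean [0.441 0.057 0.16 ] min [0.426 0.041 0.149] max [0.456 0.07  0.168] px [257. 212.] rgb [76. 51. 34.]
0.135 68 mean [0.426 0.003 0.164] min [ 0.417 -0.022  0.137] max [0.451 0.019 0.18 ] px [276. 216.] rgb [107.  92.  73.]
0.135 26 mean [0.362 0.06  0.158] min [0.359 0.043 0.135] max [0.37 0.08 0.18] px [256. 239.] rgb [78. 65. 45.]
0.114 1963 mean [0.435 0.051 0.122] min [ 0.347 -0.039  0.115] max [0.534 0.152 0.13 ] px [259. 217.] rgb [160. 119.  77.]
s
[... 635 characters left out ...]
1 mean [0.371 0.05  0.158] min [0.357 0.039 0.136] max [0.397 0.073 0.18 ] px [227. 204.] rgb [62. 64. 40.]
0.135 178 mean [ 0.428 -0.01   0.159] min [ 0.416 -0.022  0.135] max [0.456 0.014 0.179] px [256. 205.] rgb [123. 111.  97.]
0.114 1271 mean [0.424 0.03  0.122] min [ 0.345 -0.038  0.114] max [0.536 0.15  0.13 ] px [246. 208.] rgb [161. 120.  78.]
tray [[ 0.51  -0.191  0.016]
 [ 0.546 -0.415  0.016]
 [ 0.358 -0.431  0.016]
 [ 0.325 -0.22   0.016]]
scuttle lip corners [[0.418 0.447 0.05 ]
 [0.391 0.34  0.05 ]] back [[0.597 0.395 0.044]
 [0.564 0.279 0.044]]
handle 264 [0.526 0.36  0.087]
((528.196533203125, 364.13787841796875), (136.7048797607422, 19.300809860229492), 73.01380920410156)
```

View pics/top0c.png

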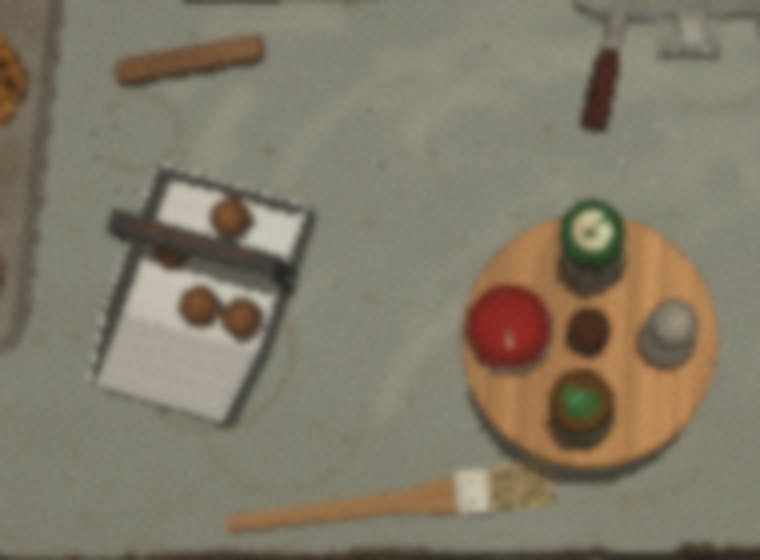

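The crop shows four walnuts in the scuttle at about (232,215), (170,253), (200,305) and (240,318). The knob is at (588,332). The knob and lid centre is at (0.441, 0.056), and heights match the given sizes. I'll write a planner helper, then go for the green jar.

```bash
cat >> h.py <<'E'
RA=np.array([[0,1,0],[1,0,0],[0,0,-1.]])  # tool y=+x world, x=+y world, z down
def plan(wps,step=55,ang=.17,R0=None,p0=None):
    "wps: (jaw,x,y,z[,R][,nrows]) world TCP metres -> rows in the start tool frame"
    s=bot.read_state(); p0=np.array(s['ee_pos']) if p0 is None else np.array(p0)
    R0=Ro.from_rotvec(s['eef_rot']) if R0 is None else R0
    p,R=p0,R0; n=0
    for w in wps:
        q=np.array(w[1:4]); T=Ro.from_matrix(w[4]) if len(w)>4 and w[4] is not None else Ro.from_matrix(RA)
        dr=(R.inv()*T).as_rotvec(); k=max(1,int(np.ceil(max(np.linalg.norm(q-p)*1000/step,np.linalg.norm(dr)/ang))))
        if len(w)>5:k=max(k,w[5])
        for i in range(1,k+1):
            pp=p+(q-p)*i/k; Q=R*Ro.from_rotvec(dr*i/k)
            d=R0.inv().apply(pp-p0)*1000; a=(R0.inv()*Q).as_rotvec()
            n+=1; print(w[0],*[round(float(x)) for x in d],*[round(float(x),2) for x in a],sep=', ',end=',\n')
        p,R=q,T
    print('rows',n)
E
python3 - <<'E'
from h import *
plan([(0,.30,.45,.30),(0,.496,.053,.28)])
# tray centre
c=np.load('top0.npy',allow_pickle=True).item()
hsv=cv2.cvtColor(c['img'],cv2.COLOR_RGB2HSV)
m=cv2.inRange(hsv,(5,80,60),(25,255,255)); m[:, :325]=0; m[:,418:]=0; m[:180]=0;m[262:]=0
m=cv2.morphologyEx(m,cv2.MORPH_OPEN,np.ones((3,3)))
C=max(cv2.findContours(m,0,2)[0],key=cv2.contourArea)[:,0]
w=plane(c,C,.012)[:,:2]*1000
print('tray rect',cv2.minAreaRect(w.astype(np.float32)))
E
```

```text
0, -10, -5, -13, -0.0, 0.0, 0.16,
0, -20, -11, -26, -0.0, 0.0, 0.32,
0, -29, -16, -40, -0.0, 0.0, 0.48,
0, -39, -22, -53, -0.0, 0.0, 0.63,
0, -49, -27, -66, -0.0, 0.0, 0.79,
0, -59, -33, -79, -0.0, 0.0, 0.95,
0, -69, -38, -92, -0.0, 0.0, 1.11,
0, -108, -68, -90, -0.0, 0.0, 1.11,
0, -147, -98, -88, -0.0, 0.0, 1.11,
0, -186, -128, -85, -0.0, 0.0, 1.11,
0, -225, -158, -83, -0.0, 0.0, 1.11,
0, -264, -187, -81, -0.0, 0.0, 1.11,
0, -303, -217, -79, -0.0, 0.0, 1.11,
0, -342, -247, -76, -0.0, 0.0, 1.11,
0, -382, -277, -74, -0.0, 0.0, 1.11,
0, -421, -307, -72, -0.0, 0.0, 1.11,
rows 16
tray rect ((439.31951904296875, -313.060546875), (202.70106506347656, 224.24632263183594), 8.249679565429688)
```

Call:
send_rows(increments=[0,-20,-10,-30,0,0,0.16,0,-60,-40,-60,0,0,0.32,0,-105,-70,-80,0,0,0.48,0,-150,-100,-80,0,0,0.64,0,-196,-135,-80,0,0,0.8,0,-242,-170,-80,0,0,0.95,0,-288,-205,-78,0,0,1.11,0,-333,-240,-76,0,0,1.11,0,-378,-275,-74,0,0,1.11,0,-421,-307,-72,0,0,1.11], grip_force=30)

```text
t: 1.35
ee_pos: [0.4966, 0.051, 0.2802]
eef_rot: [-2.222, -2.221, 0.0]
ft_force: [0.9, 1.3, 0.0]
width: 0.0854
grasp_force: 0.0
```

```bash
python3 - <<'E'
from h import *
st(); c=cam('wrist'); save(c,'w1.png',k=1.2); np.save('w1.npy',c,allow_pickle=True)
P=cloud(c); z=P[...,2]
print('cam',-c['R'].T@c['t'])
for lo,hi in((.222,.24),(.205,.221),(.158,.175)):
    k,L,S,C=cv2.connectedComponentsWithStats(((z>lo)&(z<hi)).astype(np.uint8))
    for i in range(1,k):
        if S[i,4]>150:
            q=P[L==i]; print(lo,S[i,4],((q.min(0)+q.max(0))/2).round(4),(q.max(0)-q.min(0)).round(3),c['img'][L==i].mean(0).round())
plan([(0,.496,.053,.19)])
E
```

```text
t 1.35 p [0.4966 0.051  0.2802] r [-2.222 -2.221  0.   ] w 0.0854 g 0.0 f [0.9 1.3 0. ] q [0.08 0.16 1.6  0.   1.38 0.08]
cam [0.49620363 0.1319125  0.44587672]
0.222 2567 [0.3814 0.0616 0.226 ] [0.044 0.043 0.008] [90. 86. 56.]
0.222 2819 [0.4969 0.0526 0.2262] [0.045 0.046 0.008] [78. 84. 66.]
0.205 497 [0.3859 0.063  0.2132] [0.036 0.042 0.016] [59. 53. 43.]
0.205 237 [0.4978 0.0675 0.2133] [0.043 0.017 0.015] [84. 83. 72.]
0.205 745 [ 0.4382 -0.0018  0.2088] [0.028 0.028 0.007] [159. 153. 142.]
0.158 3265 [0.4457 0.1154 0.163 ] [0.059 0.057 0.01 ] [108.  49.  44.]
0.158 330 [0.3884 0.0653 0.1665] [0.031 0.037 0.017] [100.  87.  65.]
0.158 160 [0.497  0.0699 0.1662] [0.044 0.014 0.016] [95. 83. 68.]
0.158 815 [0.4419 0.0569 0.161 ] [0.03  0.031 0.006] [74. 54. 41.]
0.158 462 [0.4385 0.0052 0.1665] [0.04  0.03  0.017] [141. 131. 117.]
0, 4, -2, 45, 0.0, 0.0, -0.0,
0, 8, -3, 89, 0.0, 0.01, -0.0,
rows 2
```

View pics/w1.png

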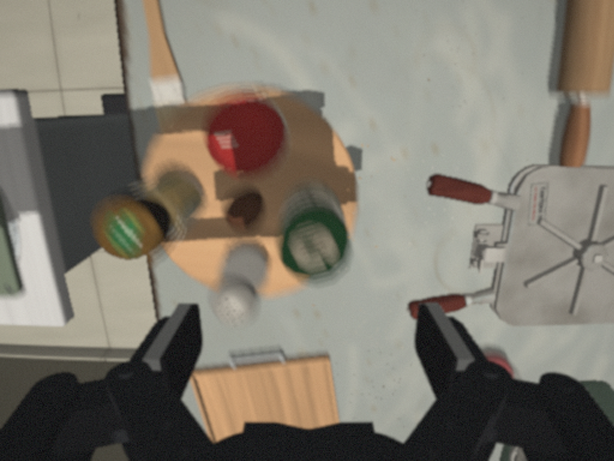

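The wrist picture shows the green jar at (315,240), the other jar (130,225), the shaker (238,300) and the timer (245,135). Their positions agree with the top view to within 2 mm. Next I grasp the green jar.

Call:
send_rows(increments=[0,2,0,45,0,0,0,0,2,0,90,0,0,0,1,2,0,90,0,0,0,1,2,0,90,0,0,0,1,2,0,90,0,0,0,1,2,0,90,0,0,0,1,2,0,75,0,0,0,1,2,0,40,0,0,0,1,2,0,0,0,0,0,1,2,0,-35,0,0,0], grip_force=35)

```text
t: 2.65
ee_pos: [0.4961, 0.0548, 0.3178]
eef_rot: [2.221, 2.221, 0.001]
ft_force: [-0.2, 0.7, -1.0]
width: 0.0434
grasp_force: 35.9
```

```bash
python3 - <<'E'
from h import *
st(); plan([(1,.484,-.363,.20),(1,.484,-.363,.08)])
E
```

```text
t 2.65 p [0.4961 0.0548 0.3178] r [2.221e+00 2.221e+00 1.000e-03] w 0.0434 g 35.9 f [-0.2  0.7 -1. ] q [0.09 0.15 1.53 0.   1.47 0.09]
1, -52, -2, 15, 0.0, -0.0, 0.0,
1, -104, -3, 29, 0.0, -0.0, 0.0,
1, -157, -5, 44, 0.0, -0.0, 0.0,
1, -209, -6, 59, 0.0, -0.0, 0.0,
1, -261, -8, 74, 0.0, -0.0, 0.0,
1, -313, -9, 88, 0.0, -0.0, 0.0,
1, -366, -11, 103, 0.0, -0.0, 0.0,
1, -418, -12, 118, 0.0, -0.0, 0.0,
1, -418, -12, 158, 0.0, -0.0, 0.0,
1, -418, -12, 198, 0.0, -0.0, 0.0,
1, -418, -12, 238, 0.0, -0.0, 0.0,
rows 11
```

Call:
send_rows(increments=[1,-52,0,0,0,0,0,1,-104,-3,10,0,0,0,1,-157,-5,25,0,0,0,1,-209,-6,50,0,0,0,1,-261,-8,75,0,0,0,1,-313,-9,100,0,0,0,1,-365,-11,130,0,0,0,1,-418,-12,170,0,0,0,1,-418,-12,210,0,0,0,1,-418,-12,232,0,0,0])

```text
t: 3.9
ee_pos: [0.4829, -0.3633, 0.0813]
eef_rot: [-2.22, -2.217, 0.001]
ft_force: [0.6, 0.4, -1.6]
width: 0.0433
grasp_force: 35.9
```

Call:
send_rows(increments=[1,0,0,5,0,0,0,1,0,0,9,0,0,0,1,0,0,9,0,0,0])

```text
t: 4.28
ee_pos: [0.4851, -0.3635, 0.076]
eef_rot: [2.219, 2.22, 0.001]
ft_force: [0.3, 0.2, -1.4]
width: 0.0431
grasp_force: 35.9
```

```bash
python3 - <<'E'
from h import *
st()
E
```

```text
t 4.28 p [ 0.4851 -0.3635  0.076 ] r [2.219e+00 2.220e+00 1.000e-03] w 0.0431 g 35.9 f [ 0.3  0.2 -1.4] q [-0.66  0.47  1.68  0.    0.99 -0.66]
```

Call:
send_rows(increments=[1,0,0,2,0,0,0,1,0,0,3,0,0,0,0.3,0,0,3,0,0,0,0,0,0,3,0,0,0,0,0,0,3,0,0,0,0,0,0,-40,0,0,0,0,0,0,-95,0,0,0,0,20,0,-150,0,0,0,0,65,-15,-185,0,0,0,0,115,-30,-195,0,0,0])

```text
t: 5.52
ee_pos: [0.455, -0.2478, 0.2719]
eef_rot: [2.219, 2.217, 0.003]
ft_force: [0.2, -0.5, -0.0]
width: 0.0853
grasp_force: 0.0
```

```bash
python3 - <<'E'
from h import *
st(); plan([(0,.381,.061,.275),(0,.381,.0615,.19)])
c=cam('top'); P=cloud(c); z=P[...,2]
k,L,S,C=cv2.connectedComponentsWithStats(((z>.1)&(z<.13)&(P[...,1]<-.2)).astype(np.uint8))
for i in range(1,k):
    if S[i,4]>30: q=P[L==i]; print(S[i,4],((q.min(0)+q.max(0))/2).round(3),(q.max(0)-q.min(0)).round(3),C[i])
save(c,'top1.png')
E
```

```text
t 5.53 p [ 0.455  -0.2478  0.2719] r [2.219 2.217 0.003] w 0.0853 g 0.0 f [ 0.2 -0.5 -0. ] q [-0.52  0.19  1.58  0.    1.36 -0.52]
0, 51, -12, -1, 0.0, 0.0, -0.0,
0, 103, -25, -1, 0.0, 0.0, -0.0,
0, 154, -37, -2, 0.0, 0.0, -0.0,
0, 206, -50, -3, 0.0, 0.0, -0.0,
0, 257, -62, -3, 0.0, 0.0, -0.0,
0, 309, -74, -4, 0.0, 0.0, -0.0,
0, 309, -74, 38, 0.0, 0.0, -0.0,
0, 309, -75, 81, 0.0, 0.0, -0.0,
rows 8
92 [ 1.026 -0.496  0.115] [0.026 0.065 0.03 ] [421.59782609  36.94565217]
411 [ 0.866 -0.338  0.115] [0.126 0.167 0.029] [371.33576642  93.77615572]
68 [ 0.476 -0.373  0.108] [0.026 0.031 0.014] [398.95588235 201.80882353]
```

Call:
send_rows(increments=[0,51,-12,-1,0,0,0,0,103,-25,-1,0,0,0,0,154,-37,-2,0,0,0,0,206,-50,-2,0,0,0,0,257,-62,-3,0,0,0,0,309,-74,-3,0,0,0,0,309,-74,20,0,0,0,0,309,-74,60,0,0,0,0,309,-74,82,0,0,0,0,309,-74,82,0,0,0])

```text
t: 6.82
ee_pos: [0.379, 0.0607, 0.1861]
eef_rot: [-2.219, -2.22, 0.005]
ft_force: [0.6, 0.2, 0.3]
width: 0.0855
grasp_force: 0.0
```

```bash
python3 - <<'E'
from h import *
st()
E
```

```text
t 6.83 p [0.379  0.0607 0.1861] r [-2.219 -2.22   0.005] w 0.0855 g 0.0 f [0.6 0.2 0.3] q [0.13 0.04 1.99 0.   1.12 0.13]
```

Call:
send_rows(increments=[0.4,0,1,0,0,0,0,1,0,1,0,0,0,0,1,0,1,0,0,0,0,1,0,1,0,0,0,0,1,0,1,-15,0,0,0,1,0,1,-60,0,0,0,1,0,1,-105,0,0,0,1,-20,1,-125,0,0,0,1,-65,2,-128,0,0,0,1,-115,3,-128,0,0,0])

```text
t: 8.07
ee_pos: [0.3834, -0.0551, 0.316]
eef_rot: [2.219, 2.222, 0.002]
ft_force: [0.4, -0.3, -0.7]
width: 0.0427
grasp_force: 36.1
```

Call:
send_rows(increments=[1,-50,1,10,0,0,0,1,-100,2,25,0,0,0,1,-155,3,50,0,0,0,1,-205,4,75,0,0,0,1,-255,4,105,0,0,0,1,-290,5,140,0,0,0,1,-309,5,180,0,0,0,1,-309,5,220,0,0,0,1,-309,5,238,0,0,0,1,-309,5,238,0,0,0])

```text
t: 9.32
ee_pos: [0.3873, -0.3623, 0.0759]
eef_rot: [-2.219, -2.218, -0.0]
ft_force: [-0.3, 0.5, -0.3]
width: 0.0425
grasp_force: 36.0
```

```bash
python3 - <<'E'
from h import *
st()
E
```

```text
t 9.32 p [ 0.3873 -0.3623  0.0759] r [-2.219 -2.218 -0.   ] w 0.0425 g 36.0 f [-0.3  0.5 -0.3] q [-0.77  0.37  1.85  0.    0.92 -0.77]
```

Call:
send_rows(increments=[1,0,0,4,0,0,0,1,0,0,7,0,0,0,0.3,0,0,7,0,0,0,0,0,0,7,0,0,0,0,0,0,6,0,0,0,0,0,0,-40,0,0,0,0,0,0,-95,0,0,0,0,20,0,-150,0,0,0,0,65,8,-180,0,0,0,0,115,15,-185,0,0,0])

```text
t: 10.58
ee_pos: [0.4044, -0.2479, 0.2652]
eef_rot: [2.219, 2.216, 0.002]
ft_force: [0.4, 1.0, 0.4]
width: 0.0855
grasp_force: 0.0
```

Call:
send_rows(increments=[0,51,7,0,0,0,0,0,103,15,0,0,0,0,0,154,22,0,0,0,0,0,206,30,0,0,0,0,0,245,36,0,0,0,0,0,245,36,20,0,0,0,0,245,36,60,0,0,0,0,245,36,86,0,0,0,0,245,36,86,0,0,0])

```text
t: 11.7
ee_pos: [0.4378, -0.003, 0.1751]
eef_rot: [-2.219, -2.219, 0.005]
ft_force: [0.2, -0.5, 0.6]
width: 0.0851
grasp_force: 0.0
```

```bash
python3 - <<'E'
from h import *
st()
E
```

```text
t 11.7 p [ 0.4378 -0.003   0.1751] r [-2.219 -2.219  0.005] w 0.0851 g 0.0 f [ 0.2 -0.5  0.6] q [-0.03  0.13  1.91  0.    1.11 -0.03]
```

Call:
send_rows(increments=[0.4,1,0,2,0,0,0,1,1,0,2,0,0,0,1,1,0,2,0,0,0,1,1,0,2,0,0,0,1,1,0,-15,0,0,0,1,0,0,-50,0,0,0,1,-20,3,-70,0,0,0,1,-60,10,-72,0,0,0,1,-110,20,-72,0,0,0,1,-160,30,-70,0,0,0])

```text
t: 12.95
ee_pos: [0.4695, -0.1646, 0.2466]
eef_rot: [2.221, 2.221, 0.001]
ft_force: [0.9, 0.2, 0.2]
width: 0.0299
grasp_force: 32.1
```

Call:
send_rows(increments=[1,-50,8,20,0,0,0,1,-85,14,55,0,0,0,1,-100,16,100,0,0,0,1,-100,16,145,0,0,0,1,-100,16,175,0,0,0,1,-100,16,182,0,0,0,1,-100,16,182,0,0,0])

```text
t: 13.82
ee_pos: [0.4856, -0.2633, 0.0648]
eef_rot: [2.221, 2.221, 0.0]
ft_force: [-0.1, 0.1, -0.5]
width: 0.03
grasp_force: 32.3
```

```bash
python3 - <<'E'
from h import *
st()
E
```

```text
t 13.82 p [ 0.4856 -0.2633  0.0648] r [2.221 2.221 0.   ] w 0.03 g 32.3 f [-0.1  0.1 -0.5] q [-0.52  0.41  1.82  0.    0.91 -0.52]
```

```bash
python3 - <<'E'
from h import *
c=cam('scene'); save(c,'s1.png',(190,130,440,370),3)
E
```

```text
(no output)
```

View pics/s1.png

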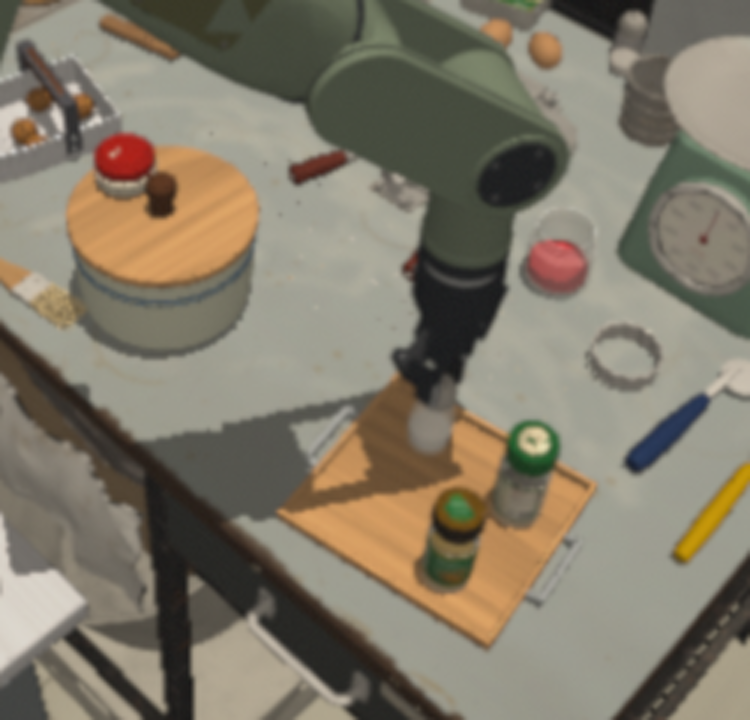

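The scene view shows both jars upright in the tray at (455,545) and (525,475), the shaker held upright at (430,425), and the timer on the lid at (125,163). I'll set the shaker down and go to the timer.

Call:
send_rows(increments=[1,0,0,4,0,0,0,1,0,0,7,0,0,0,0.3,0,0,7,0,0,0,0,0,0,7,0,0,0,0,0,0,6,0,0,0,0,0,0,-30,0,0,0,0,0,0,-80,0,0,0,0,30,-3,-120,0,0,0,0,75,-8,-145,0,0,0,0,125,-13,-150,0,0,0])

```text
t: 15.12
ee_pos: [0.4731, -0.1375, 0.2166]
eef_rot: [2.22, 2.217, 0.004]
ft_force: [-0.2, 1.1, -0.6]
width: 0.0853
grasp_force: 0.0
```

Call:
send_rows(increments=[0,51,-5,0,0,0,0,0,103,-11,0,0,0,0,0,154,-16,0,0,0,0,0,206,-22,0,0,0,0,0,254,-27,0,0,0,0,0,254,-27,15,0,0,0,0,254,-27,50,0,0,0,0,254,-27,70,0,0,0,0,254,-27,70,0,0,0])

```text
t: 16.25
ee_pos: [0.4439, 0.1147, 0.1429]
eef_rot: [-2.221, -2.219, 0.006]
ft_force: [-0.3, -0.7, 1.2]
width: 0.0855
grasp_force: 0.0
```

```bash
python3 - <<'E'
from h import *
st()
c=cam('scene'); P=cloud(c); z=P[...,2]
m=(P[...,1]<-.2)&(P[...,1]>-.43)&(P[...,0]<.55)&(P[...,0]>.3)
for lo in(.02,.05,.08,.1):
  k,L,S,C=cv2.connectedComponentsWithStats((m&(z>lo)&(z<.13)).astype(np.uint8))
  for i in range(1,k):
    if S[i,4]>20: q=P[L==i]; print(lo,S[i,4],((q.min(0)+q.max(0))/2).round(3),q.max(0).round(3),C[i].round())
E
```

```text
t 16.25 p [0.4439 0.1147 0.1429] r [-2.221 -2.219  0.006] w 0.0855 g 0.0 f [-0.3 -0.7  1.2] q [ 0.23  0.2   1.92 -0.    1.03  0.23]
0.02 312 [ 0.479 -0.263  0.059] [ 0.498 -0.243  0.098] [334. 269.]
0.02 577 [ 0.483 -0.365  0.067] [ 0.506 -0.341  0.115] [365. 287.]
0.02 524 [ 0.387 -0.362  0.069] [ 0.41  -0.339  0.116] [341. 309.]
0.05 202 [ 0.48  -0.262  0.074] [ 0.498 -0.244  0.098] [334. 265.]
0.05 465 [ 0.483 -0.365  0.082] [ 0.506 -0.341  0.115] [366. 284.]
0.05 430 [ 0.387 -0.362  0.083] [ 0.41  -0.339  0.116] [342. 306.]
0.08 101 [ 0.481 -0.263  0.089] [ 0.498 -0.246  0.098] [336. 261.]
0.08 325 [ 0.483 -0.365  0.097] [ 0.506 -0.342  0.115] [367. 280.]
0.08 306 [ 0.388 -0.361  0.098] [ 0.41  -0.339  0.116] [342. 302.]
0.1 244 [ 0.483 -0.365  0.107] [ 0.506 -0.342  0.115] [367. 278.]
0.1 231 [ 0.388 -0.361  0.108] [ 0.41  -0.34   0.116] [343. 300.]
```

Call:
send_rows(increments=[0,0,1,7,0,0,0,0.2,0,1,7,0,0,0,1,0,1,7,0,0,0,1,0,1,7,0,0,0,1,0,1,7,0,0,0,1,0,1,-5,0,0,0])

```text
t: 17.05
ee_pos: [0.4465, 0.116, 0.1508]
eef_rot: [2.22, 2.221, 0.003]
ft_force: [0.1, 0.3, -0.6]
width: 0.0015
grasp_force: 0.0
```

```bash
python3 - <<'E'
from h import *
st()
c=cam('scene'); save(c,'s2.png',(190,130,340,260),4)
E
```

```text
t 17.05 p [0.4465 0.116  0.1508] r [2.22  2.221 0.003] w 0.0015 g 0.0 f [ 0.1  0.3 -0.6] q [ 0.23  0.19  1.9  -0.    1.05  0.23]
```

View pics/s2.png

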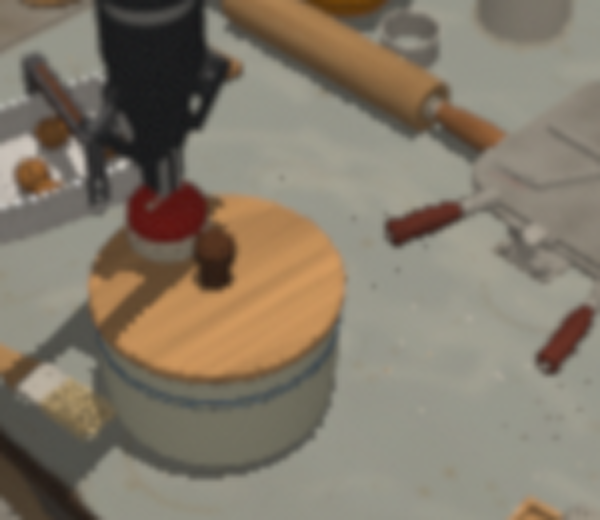

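The fingers closed over the dome and slid off. The timer is still at (165,220) on the lid and looks undisturbed. I'll raise the arm, open, re-measure, and grip lower on the white base.

Call:
send_rows(increments=[1,0,0,-45,0,0,0,0,0,0,-60,0,0,0,0,0,0,-60,0,0,0,0,0,0,-60,0,0,0])

```text
t: 17.6
ee_pos: [0.4454, 0.1157, 0.208]
eef_rot: [-2.22, -2.22, 0.004]
ft_force: [0.1, -0.1, 0.2]
width: 0.0545
grasp_force: 0.0
```

```bash
python3 - <<'E'
from h import *
st(); c=cam('wrist'); P=cloud(c); z=P[...,2]
for lo,hi in((.13,.175),(.158,.175)):
    k,L,S,C=cv2.connectedComponentsWithStats(((z>lo)&(z<hi)&(P[...,0]<.52)).astype(np.uint8))
    for i in range(1,k):
        if S[i,4]>150: q=P[L==i]; print(lo,S[i,4],((q.min(0)+q.max(0))/2).round(4),(q.max(0)-q.min(0)).round(3),c['img'][L==i].mean(0).round())
m=(z>.112)&(z<.128); q=P[m]; print('lid z',np.median(q[:,2]),((q.min(0)+q.max(0))/2).round(4),(q.max(0)-q.min(0)).round(3))
print([np.round(bot.read_state()['ee_pos'],4) for _ in range(2)])
E
```

```text
t 17.6 p [0.4454 0.1157 0.208 ] r [-2.22  -2.22   0.004] w 0.0545 g 0.0 f [ 0.1 -0.1  0.2] q [0.23 0.14 1.81 0.   1.2  0.23]
0.13 5652 [0.4458 0.1157 0.1489] [0.064 0.063 0.038] [98. 43. 40.]
0.13 1434 [0.4417 0.057  0.1471] [0.031 0.032 0.034] [82. 57. 43.]
0.158 4437 [0.4461 0.1148 0.1628] [0.059 0.058 0.01 ] [97. 36. 34.]
0.158 1044 [0.4416 0.057  0.161 ] [0.03  0.032 0.006] [92. 63. 47.]
lid z 0.12211925014931152 [0.4416 0.0571 0.12  ] [0.191 0.191 0.016]
[array([0.4453, 0.1157, 0.2079]), array([0.4453, 0.1157, 0.2079])]
```

Call:
send_rows(increments=[0,0,0,0,0,0,0,0,0,1,40,0,0,0,0,0,1,70,0,0,0,0,0,1,78,0,0,0,0,0,1,78,0,0,0,0,0,1,78,0,0,0])

```text
t: 18.4
ee_pos: [0.4482, 0.1161, 0.1326]
eef_rot: [2.221, 2.221, 0.003]
ft_force: [-0.2, -0.4, 0.3]
width: 0.0852
grasp_force: 0.0
```

Call:
send_rows(increments=[0.15,0,0,0,0,0,0,0.3,0,0,0,0,0,0,1,0,0,0,0,0,0,1,0,0,0,0,0,0,1,0,0,0,0,0,0,1,0,0,0,0,0,0])

```text
t: 19.15
ee_pos: [0.4475, 0.116, 0.1342]
eef_rot: [2.221, 2.221, 0.003]
ft_force: [-5.9, -1.7, 18.0]
width: 0.0478
grasp_force: 28.8
```

```bash
python3 - <<'E'
from h import *
st()
c=cam('scene'); save(c,'s3.png',(200,140,290,210),7)
E
```

```text
t 19.15 p [0.4475 0.116  0.1342] r [2.221 2.221 0.003] w 0.0478 g 28.8 f [-5.9 -1.7 18. ] q [0.23 0.21 1.93 0.   1.01 0.23]
```

View pics/s3.png

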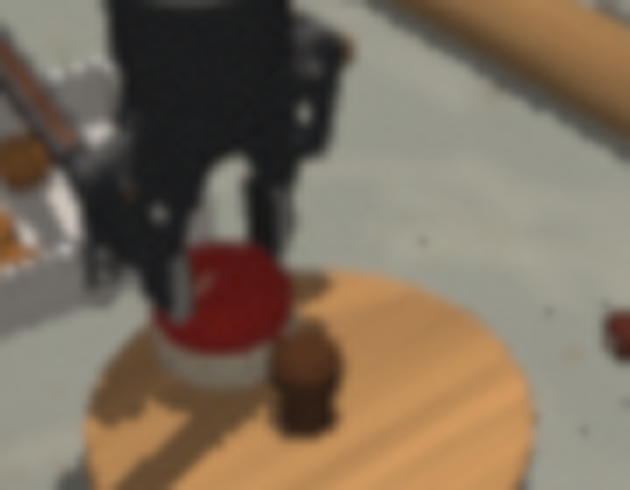

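```bash
python3 - <<'E'
from h import *
c=cam('scene')
for z in(.122,.13,.14,.15,.16):
    X=np.array([[.447-.024,.116,z],[.447-.024-.007,.116-.011,z],[.446,.1155-.0325,z]])
    uv=cv2.projectPoints(X,cv2.Rodrigues(c['R'])[0],c['t'],c['K'],c['D'])[0][:,0]
    print(z,((uv-[200,140])*7).round())
E
```

```text
0.122 [[183. 371.]
 [188. 392.]
 [274. 383.]]
0.13 [[182. 358.]
 [186. 378.]
 [273. 369.]]
0.14 [[180. 341.]
 [185. 361.]
 [272. 352.]]
0.15 [[179. 324.]
 [183. 344.]
 [271. 335.]]
0.16 [[177. 306.]
 [182. 327.]
 [270. 318.]]
```

Call:
send_rows(increments=[0,0,0,0,0,0,0,0,0,0,-20,0,0,0,0,0,0,-60,0,0,0,0.1,0,0,-60,0,0,0,0.1,0,0,-60,0,0,0,0.1,0,0,-60,0,0,0])

```text
t: 20.0
ee_pos: [0.4464, 0.1157, 0.1903]
eef_rot: [-2.22, -2.22, 0.003]
ft_force: [0.8, -0.7, -0.2]
width: 0.0767
grasp_force: 0.0
```

```bash
python3 - <<'E'
from h import *
st(); c=cam('wrist'); P=cloud(c); z=P[...,2]
for lo,hi in((.127,.135),(.135,.14),(.14,.145),(.145,.15),(.15,.155),(.158,.162),(.162,.175)):
    m=(z>lo)&(z<hi)&(P[...,0]<.50)&(P[...,0]>.39)&(P[...,1]>.075); q=P[m]
    print(lo,len(q),((q.min(0)+q.max(0))/2).round(4),(q.max(0)-q.min(0)).round(3),c['img'][m].mean(0).round())
E
```

```text
t 20.0 p [0.4464 0.1157 0.1903] r [-2.22  -2.22   0.003] w 0.0767 g 0.0 f [ 0.8 -0.7 -0.2] q [0.23 0.16 1.84 0.   1.15 0.23]
0.127 56 [0.447  0.1425 0.131 ] [0.041 0.008 0.008] [108.  97.  83.]
0.135 73 [0.4472 0.1308 0.1376] [0.064 0.032 0.005] [112. 103.  91.]
0.14 363 [0.4467 0.1318 0.1425] [0.064 0.03  0.005] [120. 111.  99.]
0.145 140 [0.4463 0.1341 0.1475] [0.059 0.024 0.005] [95. 67. 61.]
0.15 182 [0.4471 0.1165 0.1525] [0.06  0.058 0.005] [85. 39. 36.]
0.158 1281 [0.4466 0.1154 0.16  ] [0.058 0.059 0.004] [92. 34. 32.]
0.162 3867 [0.4466 0.1149 0.1649] [0.051 0.05  0.006] [97. 37. 34.]
```

The s3 crop shows the fingertips at about (183,318), which is roughly z = 0.15 at TCP 0.134, so the pads stand farther back than I assumed. The white base is 64 mm wide up to z = 0.145. I'll go lower under force guard.

Call:
send_rows(increments=[0.1,0,0,30,0,0,0,0.1,0,0,50,0,0,0,0.1,0,0,60,0,0,0,0.1,0,0,64,0,0,0,0.1,0,0,66,0,0,0,0.1,0,0,66,0,0,0])

```text
t: 20.8
ee_pos: [0.4476, 0.116, 0.1259]
eef_rot: [2.221, 2.221, 0.001]
ft_force: [0.3, -0.9, 0.6]
width: 0.0769
grasp_force: 0.0
```

```bash
python3 - <<'E'
from h import *
st(); c=cam('scene'); save(c,'s4.png',(200,140,290,210),7)
E
```

```text
t 20.8 p [0.4476 0.116  0.1259] r [2.221e+00 2.221e+00 1.000e-03] w 0.0769 g 0.0 f [ 0.3 -0.9  0.6] q [0.23 0.22 1.94 0.   0.99 0.23]
```

View pics/s4.png

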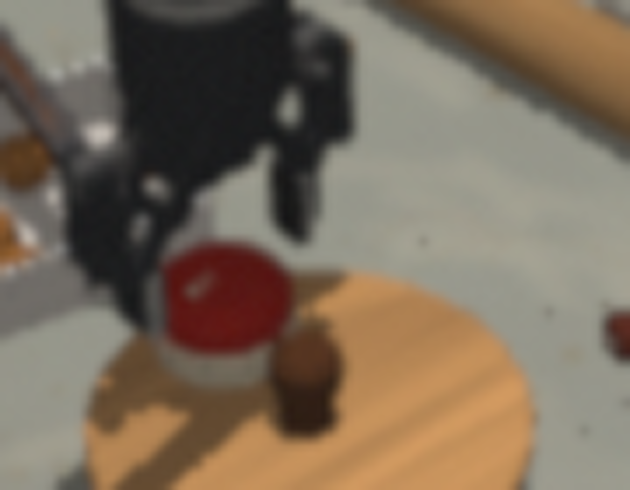

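The near fingertip is at about (155,330), still roughly 15 mm above the lid, with no contact force. I'll lower further in small steps.

Call:
send_rows(increments=[0.1,0,-1,2,0,0,0,0.1,0,-1,4,0,0,0,0.1,0,-1,6,0,0,0,0.1,0,-1,7,0,0,0,0.1,0,-1,7,0,0,0])

```text
t: 21.48
ee_pos: [0.4462, 0.1158, 0.1184]
eef_rot: [-2.221, -2.221, 0.0]
ft_force: [0.4, -0.0, -0.2]
width: 0.077
grasp_force: 0.0
```

Call:
send_rows(increments=[0.2,0,0,0,0,0,0,0.3,0,0,0,0,0,0,1,0,0,0,0,0,0,1,0,0,0,0,0,0,1,0,0,0,0,0,0], grip_force=25)

```text
t: 22.1
ee_pos: [0.4464, 0.1159, 0.1191]
eef_rot: [2.221, 2.221, 0.001]
ft_force: [-1.0, -0.3, 5.3]
width: 0.0597
grasp_force: 26.1
```

Call:
send_rows(increments=[0.1,0,0,0,0,0,0,0.1,0,0,0,0,0,0,0.1,0,0,3,0,0,0,0.1,0,0,6,0,0,0,0.1,0,0,6,0,0,0])

```text
t: 22.72
ee_pos: [0.446, 0.1158, 0.1121]
eef_rot: [-2.221, -2.221, 0.001]
ft_force: [0.2, 0.3, -0.2]
width: 0.077
grasp_force: 0.0
```

Call:
send_rows(increments=[0.2,0,0,0,0,0,0,0.3,0,0,0,0,0,0,1,0,0,0,0,0,0,1,0,0,0,0,0,0,1,0,0,0,0,0,0])

```text
t: 23.35
ee_pos: [0.4465, 0.1159, 0.1129]
eef_rot: [2.221, 2.221, 0.001]
ft_force: [-0.5, -0.6, 5.6]
width: 0.0602
grasp_force: 25.0
```

Call:
send_rows(increments=[1,0,0,-3,0,0,0,1,0,0,-8,0,0,0,1,0,0,-15,0,0,0,1,0,0,-20,0,0,0,1,0,0,-20,0,0,0], grip_force=35)

```text
t: 23.98
ee_pos: [0.4466, 0.116, 0.133]
eef_rot: [2.221, 2.221, 0.002]
ft_force: [0.6, 0.3, -1.9]
width: 0.06
grasp_force: 36.5
```

```bash
python3 - <<'E'
from h import *
st(); c=cam('scene'); save(c,'s5.png',(200,140,290,210),7)
E
```

```text
t 23.98 p [0.4466 0.116  0.133 ] r [2.221e+00 2.221e+00 2.000e-03] w 0.06 g 36.5 f [ 0.6  0.3 -1.9] q [0.23 0.21 1.93 0.   1.   0.23]
```

View pics/s5.png

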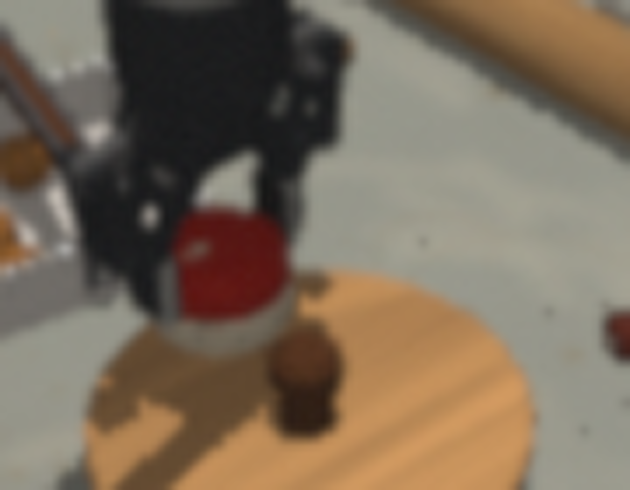

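The timer is gripped on its white base, lifted and level. I'll carry it to the tray at (0.395, -0.263).

Call:
send_rows(increments=[1,0,0,-30,0,0,0,1,0,0,-55,0,0,0,1,-40,-6,-60,0,0,0,1,-90,-12,-60,0,0,0,1,-140,-19,-60,0,0,0,1,-190,-26,-60,0,0,0,1,-240,-33,-60,0,0,0,1,-290,-40,-55,0,0,0,1,-340,-46,-40,0,0,0,1,-379,-51,-10,0,0,0])

```text
t: 25.28
ee_pos: [0.3957, -0.2657, 0.1428]
eef_rot: [2.22, 2.218, 0.001]
ft_force: [0.6, -0.8, -0.9]
width: 0.0601
grasp_force: 37.2
```

Call:
send_rows(increments=[1,0,0,35,0,0,0,1,0,0,75,0,0,0,1,0,0,115,0,0,0,1,0,0,135,0,0,0,1,0,0,140,0,0,0,1,0,0,140,0,0,0])

```text
t: 26.02
ee_pos: [0.3955, -0.2633, 0.0027]
eef_rot: [2.221, 2.221, 0.0]
ft_force: [-1.1, -0.7, -1.4]
width: 0.06
grasp_force: 37.2
```

```bash
python3 - <<'E'
from h import *
st(); c=cam('scene'); save(c,'s6.png',(290,220,410,320),6)
E
```

```text
t 26.02 p [ 0.3955 -0.2633  0.0027] r [2.221 2.221 0.   ] w 0.06 g 37.2 f [-1.1 -0.7 -1.4] q [-0.61  0.4   2.06  0.    0.68 -0.61]
```

View pics/s6.png

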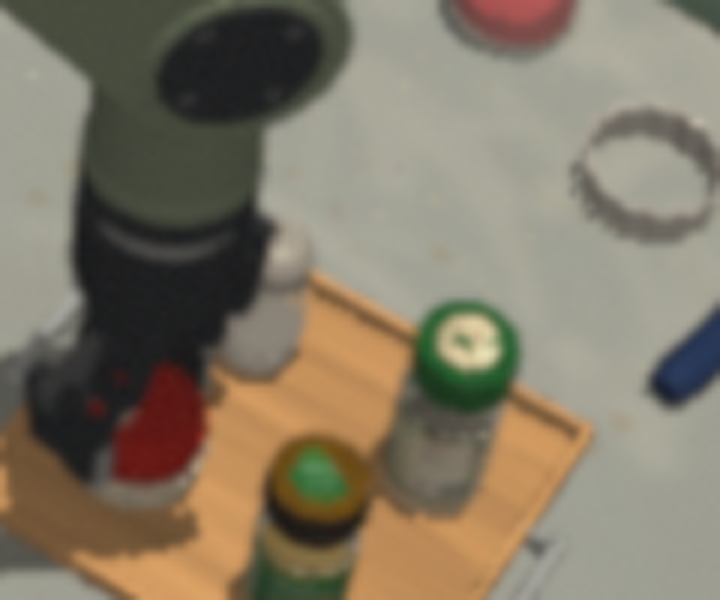

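The timer is held upright about 6 mm above the tray floor, clear of the shaker and jars. I'll release it and go back over the lid.

Call:
send_rows(increments=[1,0,0,3,0,0,0,1,0,0,6,0,0,0,1,0,0,7,0,0,0,0.1,0,0,7,0,0,0,0.1,0,0,7,0,0,0,0.1,0,0,-10,0,0,0,0.1,0,0,-60,0,0,0,0,0,0,-120,0,0,0,0,40,6,-165,0,0,0,0,95,12,-200,0,0,0])

```text
t: 27.32
ee_pos: [0.4078, -0.1705, 0.2032]
eef_rot: [2.222, 2.216, 0.002]
ft_force: [1.8, -0.2, -1.5]
width: 0.0855
grasp_force: 0.0
```

Call:
send_rows(increments=[0,55,8,-20,0,0,0,0,110,16,-40,0,0,0,0,165,24,-50,0,0,0,0,195,28,-50,0,0,0,0,225,34,-50,0,0,0,0,225,34,-50,0,0,0])

```text
t: 28.08
ee_pos: [0.441, 0.0557, 0.2507]
eef_rot: [-2.218, -2.225, 0.0]
ft_force: [0.9, -0.1, 0.1]
width: 0.0858
grasp_force: 0.0
```

```bash
cat >> h.py <<'E'
def comps(P,m,img=None,n=100):
    k,L,S,C=cv2.connectedComponentsWithStats(m.astype(np.uint8))
    for i in range(1,k):
        if S[i,4]>n:
            q=P[L==i]; print(S[i,4],'c',((q.min(0)+q.max(0))/2).round(4),'d',(q.max(0)-q.min(0)).round(3),'rgb',img[L==i].mean(0).round() if img is not None else '')
E
python3 - <<'E'
from h import *
st(); c=cam('wrist'); P=cloud(c); z=P[...,2]
comps(P,(z>.15)&(z<.17),c['img']); comps(P,(z>.115)&(z<.128),c['img'],1000)
c=cam('scene'); P=cloud(c); z=P[...,2]
m=(P[...,1]<-.2)&(P[...,1]>-.43)&(P[...,0]<.55)&(P[...,0]>.3)
comps(P,m&(z>.028)&(z<.14),c['img'],20)
# free patch check: height map around candidate lid spot from top view
c=cam('top'); np.save('top2.npy',c,allow_pickle=True); P=cloud(c); z=P[...,2]
for x in np.arange(.50,.86,.04):
    print(round(x,2),[int(1000*np.nanmax(z[(abs(P[...,0]-x)<.02)&(abs(P[...,1]-y)<.02)],initial=-1)) for y in np.arange(.44,-.05,-.04)])
E
```

```text
t 28.07 p [0.441  0.0557 0.2507] r [-2.218 -2.225  0.   ] w 0.0858 g 0.0 f [ 0.9 -0.1  0.1] q [0.1  0.08 1.76 0.   1.29 0.1 ]
1083 c [0.4415 0.0568 0.1572] d [0.031 0.032 0.014] rgb [50. 36. 27.]
28085 c [0.4415 0.0562 0.123 ] d [0.191 0.191 0.01 ] rgb [158. 125.  93.]
292 c [ 0.4789 -0.2627  0.0625] d [0.037 0.04  0.067] rgb [132. 121. 107.]
547 c [ 0.4826 -0.3652  0.0728] d [0.048 0.047 0.089] rgb [94. 99. 74.]
393 c [ 0.3932 -0.2637  0.0412] d [0.063 0.061 0.025] rgb [144.  43.  34.]
502 c [ 0.387  -0.3614  0.0715] d [0.046 0.045 0.087] rgb [79. 74. 42.]
0.5 [41, 45, 90, 93, 92, 8, 9, 6, 126, -1000, -1000, 614, -1000]
0.54 [10, 93, 92, 91, 44, 7, 8, 8, -1000, -1000, -1000, 4, 4]
0.58 [9, 45, 51, 47, 44, 8, 8, 7, -1000, -1000, -1000, -1000, 6]
0.62 [8, 9, 8, 8, 7, 6, 9, 1, -1000, -1000, -1000, -1000, 5]
0.66 [9, 9, 9, 8, 10, 7, 8, -1000, -1000, -1000, 56, -1000, 8]
0.7 [22, 23, 24, 23, 11, 8, 8, 8, 11, 7, 53, 36, 79]
0.74 [8, 42, 15, 30, 7, 9, 10, 9, 9, 47, 47, 44, 45]
0.78 [42, 55, 59, 58, 55, 58, 57, 57, 43, 45, 44, 48, 49]
0.82 [8, 53, 52, 52, 51, 51, 51, 52, 38, 42, 49, 57, 62]
```

All four things stand in the tray, and the lid is still centred at (0.4415, 0.0565). The free patch for the lid is around (0.645, 0.175). I'll take the knob now.

Call:
send_rows(increments=[0,1,0,50,0,0,0,0,1,0,95,0,0,0,0,1,0,112,0,0,0,0,1,0,118,0,0,0,0.5,1,0,118,0,0,0,1,1,0,118,0,0,0,1,1,0,118,0,0,0,1,1,0,118,0,0,0,1,1,0,118,0,0,0], grip_force=60)

```text
t: 29.35
ee_pos: [0.4419, 0.0554, 0.1343]
eef_rot: [2.22, 2.22, 0.003]
ft_force: [-1.5, -0.4, 5.3]
width: 0.0282
grasp_force: 58.8
```

```bash
python3 - <<'E'
from h import *
st(); c=cam('scene'); save(c,'s7.png',(200,140,290,210),6)
E
```

```text
t 29.35 p [0.4419 0.0554 0.1343] r [2.22  2.22  0.003] w 0.0282 g 58.8 f [-1.5 -0.4  5.3] q [ 0.1   0.18  1.96 -0.    1.    0.1 ]
```

View pics/s7.png

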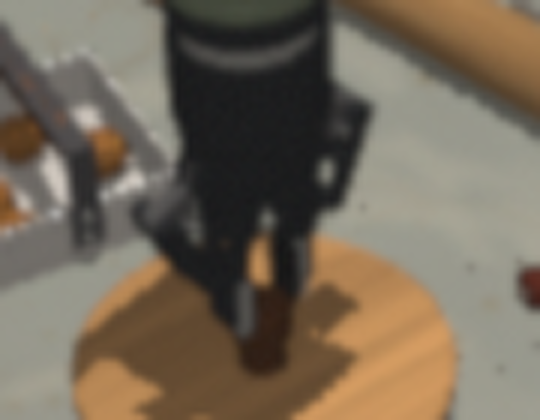

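The fingers hold the knob at about (262,315), around mid-height. I'll lift and carry the lid.

Call:
send_rows(increments=[1,0,0,-5,0,0,0,1,0,0,-15,0,0,0,1,0,0,-35,0,0,0,1,0,0,-60,0,0,0,1,15,30,-65,0,0,0,1,40,70,-65,0,0,0,1,65,112,-65,0,0,0,1,92,158,-60,0,0,0,1,120,203,-40,0,0,0,1,120,203,-10,0,0,0])

```text
t: 30.65
ee_pos: [0.6475, 0.1777, 0.1422]
eef_rot: [2.219, 2.222, 0.006]
ft_force: [-0.1, 0.0, -3.0]
width: 0.0281
grasp_force: 59.8
```

Call:
send_rows(increments=[1,0,0,40,0,0,0,1,0,0,75,0,0,0,1,0,0,95,0,0,0,1,0,0,103,0,0,0,1,0,0,103,0,0,0])

```text
t: 31.28
ee_pos: [0.644, 0.1754, 0.0399]
eef_rot: [-2.221, -2.221, 0.0]
ft_force: [0.3, 0.8, -2.5]
width: 0.0281
grasp_force: 59.8
```

```bash
python3 - <<'E'
from h import *
st()
E
```

```text
t 31.27 p [0.644  0.1754 0.0399] r [-2.221 -2.221  0.   ] w 0.0281 g 59.8 f [ 0.3  0.8 -2.5] q [0.25 0.6  1.55 0.   0.99 0.25]
```

Call:
send_rows(increments=[1,0,0,3,0,0,0,1,0,0,5,0,0,0,1,0,0,5,0,0,0,0,0,0,5,0,0,0,0,0,0,5,0,0,0,0,0,0,-20,0,0,0,0,0,0,-80,0,0,0,0,0,0,-140,0,0,0,0,60,-35,-195,0,0,0,0,110,-70,-220,0,0,0])

```text
t: 32.52
ee_pos: [0.5887, 0.2646, 0.2493]
eef_rot: [2.223, 2.218, 0.005]
ft_force: [0.8, 0.6, -0.5]
width: 0.0852
grasp_force: 0.0
```

Call:
send_rows(increments=[0,40,-25,0,0,0,0.1,0,75,-50,0,0,0,0.2,0,75,-50,0,0,0,0.31,0,75,-50,0,0,0,0.31,0,75,-50,0,0,0,0.31])

```text
t: 33.15
ee_pos: [0.5386, 0.3387, 0.2469]
eef_rot: [2.537, 1.853, 0.0]
ft_force: [0.1, 0.3, 0.4]
width: 0.0852
grasp_force: 0.0
```

```bash
python3 - <<'E'
from h import *
st(); c=cam('wrist'); P=cloud(c); z=P[...,2]; save(c,'w2.png',k=1.3); np.save('w2.npy',c,allow_pickle=True)
q=P[(z>.08)&(z<.1)&(P[...,1]>.2)&(P[...,0]<.65)]
r=cv2.minAreaRect((q[:,:2]*1000).astype(np.float32)); print('bar',len(q),r,np.median(q[:,2]))
c=cam('top'); P=cloud(c); z=P[...,2]
comps(P,(z>.014)&(z<.075)&(P[...,1]<.29)&(P[...,1]>.07)&(P[...,0]>.54)&(P[...,0]<.76),c['img'])
E
```

```text
t 33.15 p [0.5386 0.3387 0.2469] r [2.537 1.853 0.   ] w 0.0852 g 0.0 f [0.1 0.3 0.4] q [ 0.54  0.4   1.35 -0.    1.4   0.85]
bar 2153 ((520.9046020507812, 344.6062316894531), (136.42413330078125, 19.431177139282227), 74.91880798339844) 0.08815735285050502
2500 c [0.6439 0.177  0.0415] d [0.193 0.191 0.055] rgb [171. 126.  82.]
```

View pics/w2.png

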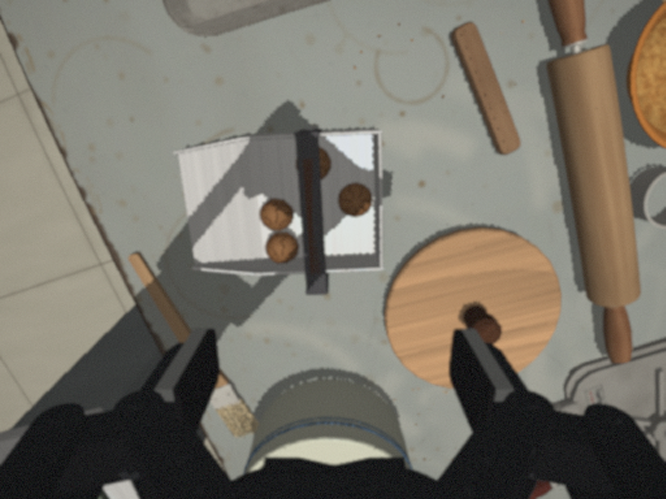

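The wrist view shows the lid lying flat at (475,305). The scuttle bar runs from (308,135) to (317,290), with four walnuts at (276,213), (282,247), (355,198) and (320,163). The bar centre is (0.521, 0.345), with the scuttle yawed -15°, so it was nudged from its start pose. Now I grasp the bar.

Call:
send_rows(increments=[0,0,-10,40,0,0,-0.02,0,0,-19,90,0,0,-0.05,0,0,-19,140,0,0,-0.05,0,0,-19,170,0,0,-0.05,0,0,-19,182,0,0,-0.05,0.5,0,-19,182,0,0,-0.05,1,0,-19,182,0,0,-0.05,1,0,-19,182,0,0,-0.05,1,0,-19,182,0,0,-0.05,1,0,-19,182,0,0,-0.05], grip_force=80)

```text
t: 34.5
ee_pos: [0.5203, 0.3449, 0.0653]
eef_rot: [2.491, 1.915, 0.001]
ft_force: [0.4, -0.0, 0.9]
width: 0.0004
grasp_force: 0.0
```

```bash
cat > ik.py <<'E'
from h import *
from scipy.optimize import least_squares
# rough arm model, tool-down logs: (r,z,q2,q3)
D=[(.5749,.2077,.32,1.57),(.4993,.2802,.16,1.60),(.4991,.3178,.15,1.53),(.6062,.076,.47,1.68),(.5181,.2719,.19,1.58),(.3838,.1861,.04,1.99),(.5302,.0759,.37,1.85),(.4743,.2652,.0,0)][:7]+[(.4378,.1751,.13,1.91),(.5524,.0648,.41,1.82),(.4613,.1191,.22,1.94),(.4752,.0027,.40,2.06),(.4445,.2507,.08,1.76),(.6674,.0399,.60,1.55),(.6362,.2469,.40,1.35)]
D=np.array(D)
def f(p):
    a,L1,L2,e,H=p; s=D[:,2]+D[:,3]
    return np.r_[a+L1*np.sin(D[:,2])+L2*np.sin(s)+e*np.cos(s)-D[:,0],H+L1*np.cos(D[:,2])+L2*np.cos(s)-e*np.sin(s)-D[:,1]]
S=least_squares(f,[0,.4,.4,0,.1]); a,L1,L2,e,H=S.x
C=np.array(Ro.from_euler('y',np.pi).as_matrix()).T@RA
def ik(p,R,d):
    "approx joints for TCP p,R with wrist-TCP length d"
    w=np.array(p)-R[:,2]*d; q1=np.arctan2(w[1],w[0]); r=np.hypot(w[0],w[1]); z=w[2]-d
    g=least_squares(lambda q:[a+L1*np.sin(q[0])+L2*np.sin(q.sum())+e*np.cos(q.sum())-r,H+L1*np.cos(q[0])+L2*np.cos(q.sum())-e*np.sin(q.sum())-z],[.3,1.7])
    M=(Ro.from_euler('z',q1)*Ro.from_euler('y',g.x.sum())).as_matrix().T@R@C.T
    return np.r_[q1,g.x,Ro.from_matrix(M).as_euler('ZYZ')],g.cost
def pose(psi,th):
    "tool y at yaw psi (deg), tilted so the scuttle lip (-y tool) goes down by th (deg)"
    R=Ro.from_euler('z',psi,degrees=True).as_matrix()@RA
    return R@Ro.from_euler('x',-th,degrees=True).as_matrix()
E
python3 - <<'E'
from ik import *
st(); print(S.x.round(3),np.abs(S.fun).max())
cr=np.array([.4415,.0565])
for psi in(90,60,-90,-60):
  for th in(0,30,60):
    R=pose(psi,th); t=np.radians(th); x=np.array([np.cos(np.radians(psi)),np.sin(np.radians(psi))])
    fw=.123*np.cos(t)-.045*np.sin(t); up=-.045*np.cos(t)-.123*np.sin(t)
    g=cr+x*(.035+fw); 
    print(psi,th,'lipdir check z of -y tool',(-R[:,1]).round(2),g.round(3),*[ik([*g,.14-up],R,d)[0].round(2) for d in(.2,.28)])
E
```

```text
t 34.5 p [0.5203 0.3449 0.0653] r [2.491e+00 1.915e+00 1.000e-03] w 0.0004 g 0.0 f [ 0.4 -0.   0.9] q [0.57 0.51 1.64 0.   0.99 0.83]
[-0.004  0.592  0.421  0.022 -0.202] 0.0038064939286368144
90 0 lipdir check z of -y tool [-0. -1. -0.] [0.442 0.214] [ 0.45  0.2   1.79  0.    1.15 -1.12] [ 0.45  0.2   1.79  0.    1.15 -1.12]
90 30 lipdir check z of -y tool [-0.   -0.87 -0.5 ] [0.442 0.176] [ 0.17  0.11  1.82  0.56  1.17 -1.62] [ 0.08  0.11  1.85  0.57  1.19 -1.71]
90 60 lipdir check z of -y tool [-0.   -0.5  -0.87] [0.442 0.114] [-0.13  0.15  1.9   1.05  1.44 -2.05] [-0.28  0.21  1.94  0.99  1.5  -2.2 ]
60 0 lipdir check z of -y tool [-0.5  -0.87 -0.  ] [0.52  0.193] [ 0.36  0.3   1.65  0.    1.19 -0.69] [ 0.36  0.3   1.65  0.    1.19 -0.69]
60 30 lipdir check z of -y tool [-0.43 -0.75 -0.5 ] [0.501 0.16 ] [ 0.16  0.13  1.81  0.51  0.92 -1.14] [ 0.09  0.1   1.87  0.54  0.93 -1.23]
60 60 lipdir check z of -y tool [-0.25 -0.43 -0.87] [0.47  0.106] [-0.11  0.05  2.01  1.24  1.   -1.86] [-0.29  0.06  2.12  1.23  1.1  -2.04]
-90 0 lipdir check z of -y tool [-0.  1. -0.] [ 0.442 -0.102] [-0.23  0.14  1.86 -0.    1.13  1.34] [-0.23  0.14  1.86 -0.    1.13  1.34]
-90 30 lipdir check z of -y tool [-0.    0.87 -0.5 ] [ 0.442 -0.063] [ 0.08  0.11  1.83 -0.54  1.29  1.83] [ 0.17  0.12  1.84 -0.53  1.32  1.92]
-90 60 lipdir check z of -y tool [-0.    0.5  -0.87] [ 0.442 -0.001] [ 0.37  0.19  1.85 -0.94  1.63  2.16] [ 0.5   0.27  1.85 -0.87  1.66  2.29]
-60 0 lipdir check z of -y tool [-0.5   0.87 -0.  ] [ 0.52 -0.08] [-0.15  0.26  1.71 -0.    1.17  0.89] [-0.15  0.26  1.71 -0.    1.17  0.89]
-60 30 lipdir check z of -y tool [-0.43  0.75 -0.5 ] [ 0.501 -0.047] [ 0.09  0.12  1.82 -0.55  1.04  1.38] [ 0.17  0.11  1.86 -0.57  1.05  1.48]
-60 60 lipdir check z of -y tool [-0.25  0.43 -0.87] [0.47  0.007] [ 0.39  0.1   1.96 -1.15  1.23  1.95] [ 0.56  0.13  2.03 -1.11  1.31  2.12]
```

The fingers closed on nothing. I'll measure where the fingertips really stand in the tool frame, using wrist depth.

```bash
python3 - <<'E'
from h import *
def tool(c):
    he=np.array(c['hand_eye']); h,w=c['z_map'].shape; u,v=np.meshgrid(np.arange(w),np.arange(h))
    n=norm(c,np.c_[u.ravel(),v.ravel()]); z=c['z_map'].ravel()
    X=np.c_[n,np.ones(len(n))]*z[:,None]; X=X@he[:3,:3].T+he[:3,3]; X[z==0]=np.nan; return X.reshape(h,w,3)
c1=np.load('w2.npy',allow_pickle=True).item(); c2=cam('wrist')
for c in(c1,c2):
    T=tool(c); zt=T[...,2]; print('cam in tool',np.array(c['hand_eye'])[:3,3].round(3))
    for lo in np.arange(-.08,.03,.01):
        m=(zt>lo)&(zt<lo+.01)&(abs(T[...,0])<.03)&(abs(T[...,1])<.07)
        if m.sum()>5:
            q=T[m]; print(round(lo,3),m.sum(),'x',q[:,0].min().round(3),q[:,0].max().round(3),'y',q[:,1].min().round(3),q[:,1].max().round(3),'inner',np.abs(q[:,1]).min().round(3),c['img'][m].mean(0).round())
P=cloud(c2);z=P[...,2]
q=P[(z>.08)&(z<.1)&(P[...,1]>.2)&(P[...,0]<.65)&(P[...,0]>.4)]; print('bar?',len(q),cv2.minAreaRect((q[:,:2]*1000).astype(np.float32)) if len(q)>5 else '',np.median(q[:,2]))
save(c2,'w3.png',k=1.3)
E
```

```text
cam in tool [ 0.081 -0.    -0.166]
-0.08 1398 x -0.005 0.013 y -0.066 0.066 inner 0.042 [40. 40. 40.]
-0.07 1698 x -0.012 0.011 y -0.057 0.056 inner 0.042 [35. 35. 35.]
-0.06 1471 x -0.012 0.011 y -0.057 0.056 inner 0.042 [37. 37. 36.]
-0.05 1116 x -0.012 0.011 y -0.057 0.056 inner 0.042 [39. 38. 36.]
-0.04 221 x -0.012 0.01 y -0.05 0.048 inner 0.042 [63. 55. 46.]
cam in tool [ 0.081 -0.    -0.166]
-0.08 5440 x -0.013 0.014 y -0.039 0.038 inner 0.002 [29. 29. 30.]
-0.07 1584 x -0.013 0.013 y -0.03 0.03 inner 0.0 [34. 35. 35.]
-0.06 736 x -0.012 0.011 y -0.014 0.013 inner 0.0 [53. 53. 52.]
-0.05 738 x 0.005 0.011 y -0.014 0.013 inner 0.0 [49. 50. 49.]
-0.04 576 x 0.005 0.011 y -0.014 0.013 inner 0.0 [52. 52. 51.]
-0.03 1646 x 0.002 0.03 y -0.012 0.01 inner 0.0 [55. 50. 49.]
0.02 785 x -0.03 0.03 y -0.046 0.063 inner 0.033 [132. 126. 118.]
bar? 5437 ((519.683837890625, 344.6301574707031), (137.9358673095703, 26.511550903320312), 76.93122863769531) 0.088183923155724
```

View pics/w3.png

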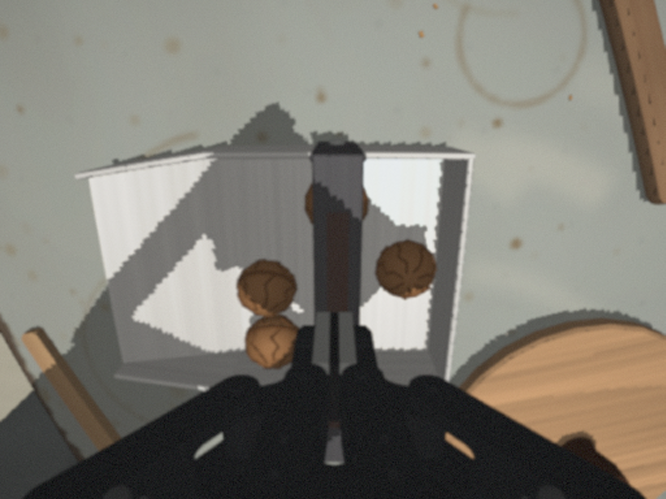

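The wrist picture shows the closed fingertips at (335,320), above the bar. In depth the tips lie about 25 mm behind the TCP rather than 11 mm ahead, so the real grasp point is about 42 mm behind the TCP. I'll open, go 29 mm lower and grip again.

Call:
send_rows(increments=[0,0,0,0,0,0,0,0,0,0,0,0,0,0,0,0,0,0,0,0,0,0,0,0,10,0,0,0,0,0,0,22,0,0,0,0,0,0,29,0,0,0,0.5,0,0,29,0,0,0,1,0,0,29,0,0,0,1,0,0,29,0,0,0,1,0,0,29,0,0,0])

```text
t: 35.8
ee_pos: [0.5206, 0.345, 0.0366]
eef_rot: [2.491, 1.915, 0.002]
ft_force: [1.2, -0.2, 1.6]
width: 0.016
grasp_force: 77.8
```

```bash
python3 - <<'E'
from ik import *
s=st()
b=np.array([.5205,.3447]);G=.042
def tcp(g,R): return np.array(g)+R[:,2]*G
W=[(1,*tcp([*b,.078],pose(-15,0)),pose(-15,0)),(1,*tcp([*b,.24],pose(-15,0)),pose(-15,0)),(1,*tcp([.51,.26,.27],pose(60,0)),pose(60,0))]
plan(W)
E
```

```text
t 35.8 p [0.5206 0.345  0.0366] r [2.491e+00 1.915e+00 2.000e-03] w 0.016 g 77.8 f [ 1.2 -0.2  1.6] q [ 0.57  0.54  1.67 -0.    0.93  0.83]
1, 0, 0, 1, 0.0, -0.0, 0.0,
1, 0, 0, -53, 0.0, -0.0, 0.0,
1, 0, 0, -107, 0.0, -0.0, 0.0,
1, 0, 0, -161, 0.0, -0.0, 0.0,
1, -11, 2, -165, 0.0, -0.0, -0.16,
1, -21, 3, -169, 0.0, -0.0, -0.33,
1, -32, 5, -173, 0.0, -0.0, -0.49,
1, -42, 6, -176, 0.0, -0.0, -0.65,
1, -53, 7, -180, 0.0, -0.0, -0.82,
1, -64, 9, -184, 0.0, -0.0, -0.98,
1, -74, 10, -188, 0.0, -0.0, -1.14,
1, -85, 12, -191, 0.0, -0.0, -1.31,
rows 12
```

Call:
send_rows(increments=[1,0,0,-5,0,0,0,1,0,0,-20,0,0,0,1,0,0,-45,0,0,0,1,0,0,-75,0,0,0,1,0,0,-105,0,0,0,1,0,0,-135,0,0,0,1,0,0,-160,0,0,-0.04,1,-3,0,-180,0,0,-0.12,1,-10,1,-190,0,0,-0.22,1,-18,2,-194,0,0,-0.34])

```text
t: 37.05
ee_pos: [0.5175, 0.3269, 0.2317]
eef_rot: [2.126, 2.312, 0.003]
ft_force: [0.3, -0.5, -3.3]
width: 0.0161
grasp_force: 78.0
```

```bash
cat >> ik.py <<'E'
G=.042; cr=np.array([.4415,.0565])
def tcp(g,R): return np.array(g)+R[:,2]*G
def pour(psi,th,back,h):
    "TCP wp with lip 'back' m before the crock centre and h above table"
    R=pose(psi,th); t=np.radians(th); x=np.array([np.cos(np.radians(psi)),np.sin(np.radians(psi))])
    fw=.123*np.cos(t)-.045*np.sin(t); up=-.045*np.cos(t)-.123*np.sin(t)
    return (1,*tcp([*(cr+x*(back+fw)),h-up],R),R)
E
python3 - <<'E'
from ik import *
s=st(); psi=60
for th in(0,20,40,60,68):
    w=pour(psi,th,.045,.145); print(th,np.round(w[1:4],3),*[ik(w[1:4],w[4],d)[0].round(2) for d in (.22,.28)])
print('A'); plan([(1,*tcp([.505,.27,.272],pose(40,0)),pose(40,0)),pour(psi,0,.05,.2)],step=40,ang=.12)
c=cam('scene')
E
```

```text
t 37.05 p [0.5175 0.3269 0.2317] r [2.126 2.312 0.003] w 0.0161 g 78.0 f [ 0.3 -0.5 -3.3] q [0.54 0.36 1.44 0.   1.34 0.46]
0 [0.526 0.202 0.148] [ 0.37  0.34  1.69  0.    1.11 -0.68] [ 0.37  0.34  1.69  0.    1.11 -0.68]
20 [0.521 0.195 0.19 ] [ 0.26  0.23  1.78  0.31  0.91 -0.95] [ 0.23  0.21  1.82  0.32  0.9  -0.99]
40 [0.51  0.175 0.226] [ 0.12  0.14  1.9   0.79  0.81 -1.4 ] [ 0.05  0.12  1.96  0.83  0.83 -1.51]
60 [0.493 0.146 0.253] [-0.05  0.1   2.03  1.3   0.92 -1.91] [-0.17  0.1   2.12  1.31  1.   -2.05]
68 [0.486 0.133 0.26 ] [-0.11  0.1   2.09  1.47  1.03 -2.08] [-0.25  0.13  2.18  1.45  1.12 -2.23]
A
1, -9, -3, 0, 0.0, -0.0, -0.1,
1, -19, -6, 1, 0.0, -0.0, -0.2,
1, -28, -9, 1, 0.0, -0.0, -0.31,
1, -37, -11, 1, 0.0, -0.0, -0.41,
1, -46, -14, 1, 0.0, -0.0, -0.51,
1, -56, -17, 2, 0.0, -0.0, -0.61,
1, -77, -11, 11, 0.0, -0.0, -0.73,
1, -99, -6, 20, 0.0, -0.0, -0.85,
1, -121, 0, 29, 0.0, -0.0, -0.96,
rows 9
```

Call:
send_rows(increments=[1,-7,-2,0,0,0,-0.08,1,-17,-5,1,0,0,-0.18,1,-28,-9,1,0,0,-0.3,1,-37,-11,1,0,0,-0.41,1,-46,-14,1,0,0,-0.51,1,-56,-17,2,0,0,-0.61,1,-77,-11,6,0,0,-0.73,1,-99,-6,14,0,0,-0.85,1,-115,-2,20,0,0,-0.93,1,-121,0,22,0,0,-0.96])

```text
t: 38.35
ee_pos: [0.527, 0.2054, 0.208]
eef_rot: [-0.826, -3.03, 0.0]
ft_force: [0.2, 0.6, -3.4]
width: 0.0161
grasp_force: 78.1
```

```bash
python3 - <<'E'
from ik import *
s=st(); psi=60
plan([pour(psi,15,.05,.16),pour(psi,30,.045,.15),pour(psi,42,.045,.145)],step=30,ang=.1)
E
```

```text
t 38.35 p [0.527  0.2054 0.208 ] r [-0.826 -3.03   0.   ] w 0.0161 g 78.1 f [ 0.2  0.6 -3.4] q [ 0.35  0.31  1.59  0.    1.25 -0.69]
1, 0, -1, 4, -0.09, 0.0, -0.0,
1, 0, -2, 9, -0.17, 0.0, -0.01,
1, 0, -4, 13, -0.26, 0.0, -0.01,
1, 0, -10, 7, -0.35, 0.0, -0.01,
1, -1, -16, 0, -0.44, 0.0, -0.01,
1, -1, -22, -6, -0.52, 0.0, -0.01,
1, -1, -27, -11, -0.59, 0.0, -0.01,
1, -1, -32, -16, -0.66, 0.0, -0.01,
1, -1, -37, -22, -0.73, 0.0, -0.01,
rows 9
```

Call:
send_rows(increments=[1,0,-1,4,-0.09,0,0,1,0,-2,9,-0.17,0,-0.01,1,0,-4,13,-0.26,0,-0.01,1,0,-10,7,-0.35,0,-0.01,1,-1,-16,0,-0.44,0,-0.01,1,-1,-22,-6,-0.52,0,-0.01,1,-1,-27,-11,-0.59,0,-0.01,1,-1,-32,-16,-0.66,0,-0.01,1,-1,-37,-22,-0.73,0,-0.01])

```text
t: 39.48
ee_pos: [0.5089, 0.1737, 0.2307]
eef_rot: [0.713, 2.676, 1.025]
ft_force: [-0.7, -0.7, -3.0]
width: 0.0156
grasp_force: 78.6
```

```bash
python3 - <<'E'
from ik import *
s=st(); psi=60
R=Ro.from_rotvec(s['eef_rot']).as_matrix(); g=np.array(s['ee_pos'])-R[:,2]*G
lip=g-R[:,1]*.123+R[:,2]*.045; print('tilt',np.degrees(np.arccos(-R[2,2])).round(1),'lip est',lip.round(3),np.hypot(*(lip[:2]-cr)).round(3))
c=cam('top'); P=cloud(c)
m=(abs(P[...,0]-.44)<.1)&(abs(P[...,1]-.05)<.1)&(P[...,2]<.2)
hsv=cv2.cvtColor(c['img'],cv2.COLOR_RGB2HSV)
comps(P,m&cv2.inRange(hsv,(3,90,30),(22,255,200)).astype(bool),c['img'],8)
plan([pour(psi,55,.04,.145),pour(psi,62,.035,.145)],step=30,ang=.1)
E
```

```text
t 39.48 p [0.5089 0.1737 0.2307] r [0.713 2.676 1.025] w 0.0156 g 78.6 f [-0.7 -0.7 -3. ] q [-0.09  0.1   2.04  0.91  0.88 -1.7 ]
tilt 42.0 lip est [0.465 0.096 0.146] 0.046
75 c [0.4295 0.1111 0.1727] d [0.026 0.025 0.016] rgb [65. 48. 34.]
30 c [0.4349 0.0547 0.1378] d [0.015 0.015 0.013] rgb [61. 47. 32.]
69 c [0.4108 0.0726 0.0835] d [0.028 0.024 0.015] rgb [60. 46. 31.]
71 c [0.3505 0.1133 0.0104] d [0.017 0.044 0.013] rgb [140. 121.  84.]
1, 0, -2, -10, -0.08, 0.0, 0.0,
1, 0, -5, -20, -0.15, 0.0, 0.0,
1, -1, -7, -30, -0.23, 0.0, 0.0,
1, -1, -12, -39, -0.29, 0.0, 0.0,
1, -1, -16, -48, -0.35, 0.0, 0.0,
rows 5
```

The walnuts are rolling out into the crock. I'll tilt further and hold.

Call:
send_rows(increments=[1,0,0,0,0,0,0,1,0,-2,-10,-0.08,0,0,1,0,-5,-20,-0.15,0,0,1,-1,-7,-30,-0.23,0,0,1,-1,-12,-39,-0.29,0,0,1,-1,-16,-48,-0.35,0,0,1,-1,-16,-48,-0.35,0,0,1,-1,-16,-48,-0.35,0,0,1,-1,-16,-48,-0.35,0,0,1,-1,-16,-48,-0.35,0,0])

```text
t: 40.78
ee_pos: [0.4882, 0.1358, 0.2553]
eef_rot: [0.637, 2.404, 1.438]
ft_force: [-0.1, 0.2, -1.6]
width: 0.016
grasp_force: 78.6
```

```bash
python3 - <<'E'
from ik import *
s=st(); psi=60
for n in('top','scene'):
    c=cam(n); P=cloud(c); save(c,n+'9.png'); np.save(n+'9.npy',c,allow_pickle=True)
    m=(P[...,0]>.3)&(P[...,0]<.75)&(abs(P[...,1]-.15)<.35)&(P[...,2]<.25)
    hsv=cv2.cvtColor(c['img'],cv2.COLOR_RGB2HSV)
    print(n); comps(P,m&cv2.inRange(hsv,(3,90,30),(22,255,170)).astype(bool),c['img'],8)
plan([pour(psi,40,.06,.16),pour(psi,0,.08,.20)],step=40,ang=.16)
E
```

```text
t 40.77 p [0.4882 0.1358 0.2553] r [0.637 2.404 1.438] w 0.016 g 78.6 f [-0.1  0.2 -1.6] q [-0.39  0.14  2.21  1.29  1.14 -2.26]
top
32 c [ 0.7353 -0.1923  0.0542] d [0.029 0.015 0.047] rgb [126.  72.  66.]
346 c [0.668  0.183  0.0429] d [0.138 0.089 0.052] rgb [163. 121.  79.]
179 c [0.6516 0.2471 0.024 ] d [0.145 0.049 0.012] rgb [165. 124.  83.]
225 c [0.7039 0.393  0.0161] d [0.037 0.122 0.015] rgb [117.  87.  61.]
93 c [0.6599 0.0463 0.0537] d [0.066 0.024 0.019] rgb [76. 47. 38.]
94 c [ 0.6591 -0.1108  0.0296] d [0.067 0.024 0.012] rgb [78. 49. 41.]
22 c [0.6317 0.0934 0.0227] d [0.041 0.023 0.011] rgb [151. 118.  84.]
20 c [ 0.5045 -0.1957  0.0142] d [0.031 0.008 0.013] rgb [154. 119.  81.]
61 c [0.3987 0.0075 0.0343] d [0.025 0.025 0.019] rgb [61. 46. 31.]
55 c [0.3788 0.0473 0.0347] d [0.023 0.022 0.014] rgb [76. 56. 38.]
128 c [0.3441 0.1133 0.0097] d [0.035 0.044 0.015] rgb [142. 123.  87.]
301 c [0.3305 0.2567 0.0094] d [0.039 0.179 0.015] rgb [155. 121.  83.]
scene
136 c [0.6441 0.0652 0.0368] d [0.098 0.067 0.048] rgb [102.  64.  48.]
91 c [0.3191 0.2601 0.0092] d [0.018 0.177 0.012] rgb [150. 116.  78.]
66 c [0.4588 0.1104 0.0279] d [0.028 0.027 0.025] rgb [82. 59. 36.]
86 c [ 0.6575 -0.1122  0.0276] d [0.064 0.025 0.018] rgb [97. 51. 42.]
111 c [0.3399 0.1164 0.011 ] d [0.034 0.047 0.012] rgb [150. 130.  93.]
223 c [ 0.3959  0.2859 -0.348 ] d [0.049 0.217 0.021] rgb [75. 63. 47.]
27 c [ 0.495  -0.196   0.0121] d [0.048 0.008 0.015] rgb [157. 117.  76.]
80 c [ 0.3833  0.0974 -0.3481] d [0.03  0.078 0.012] rgb [77. 64. 49.]
1, 0, 5, 20, 0.13, 0.0, 0.0,
1, 0, 11, 40, 0.25, 0.0, 0.0,
1, 1, 16, 60, 0.38, 0.0, 0.0,
1, 1, 14, 72, 0.52, 0.0, 0.0,
1, 1, 12, 85, 0.66, 0.0, 0.0,
1, 1, 10, 97, 0.8, 0.0, 0.0,
1, 1, 8, 110, 0.94, 0.0, 0.0,
1, 1, 6, 123, 1.08, 0.0, 0.0,
rows 8
```

Call:
send_rows(increments=[1,0,5,20,0.13,0,0,1,0,11,40,0.25,0,0,1,1,16,60,0.38,0,0,1,1,14,72,0.52,0,0,1,1,12,85,0.66,0,0,1,1,10,97,0.8,0,0,1,1,8,110,0.94,0,0,1,1,6,123,1.08,0,0,1,1,6,123,1.08,0,0])

```text
t: 42.0
ee_pos: [0.5431, 0.2352, 0.2006]
eef_rot: [0.806, 3.036, -0.002]
ft_force: [-0.7, 0.9, -2.1]
width: 0.0154
grasp_force: 78.7
```

```bash
python3 - <<'E'
from ik import *
s=st()
plan([(1,*tcp([.515,.30,.27],pose(20,0)),pose(20,0)),(1,*tcp([.5205,.3447,.2],pose(-15,0)),pose(-15,0))],step=55,ang=.17)
E
```

```text
t 42.0 p [0.5431 0.2352 0.2006] r [ 8.060e-01  3.036e+00 -2.000e-03] w 0.0154 g 78.7 f [-0.7  0.9 -2.1] q [ 0.39  0.35  1.54 -0.    1.25 -0.66]
1, 11, 8, -5, -0.0, 0.0, 0.14,
1, 23, 17, -11, -0.0, 0.0, 0.28,
1, 34, 25, -16, -0.0, 0.0, 0.42,
1, 45, 34, -22, -0.0, 0.0, 0.56,
1, 57, 42, -27, -0.0, 0.0, 0.7,
1, 61, 53, -10, -0.0, 0.0, 0.86,
1, 65, 63, 7, -0.0, 0.0, 1.01,
1, 70, 74, 25, -0.0, 0.0, 1.16,
1, 74, 84, 42, -0.0, 0.0, 1.31,
rows 9
```

Call:
send_rows(increments=[1,11,8,-5,0,0,0.14,1,23,17,-11,0,0,0.28,1,34,25,-16,0,0,0.42,1,45,34,-22,0,0,0.56,1,57,42,-27,0,0,0.7,1,61,53,-10,0,0,0.86,1,65,63,7,0,0,1.01,1,70,74,25,0,0,1.16,1,74,84,42,0,0,1.31,1,74,84,42,0,0,1.31])

```text
t: 43.25
ee_pos: [0.5193, 0.341, 0.1588]
eef_rot: [2.489, 1.914, -0.004]
ft_force: [0.6, -0.2, -2.6]
width: 0.0155
grasp_force: 78.7
```

```bash
python3 - <<'E'
from ik import *
s=st()
plan([(1,*tcp([.5205,.3447,.08],pose(-15,0)),pose(-15,0))],step=40)
c=cam('top'); P=cloud(c); hsv=cv2.cvtColor(c['img'],cv2.COLOR_RGB2HSV)
m=(P[...,0]>.33)&(P[...,0]<.55)&(P[...,1]>-.05)&(P[...,1]<.16)
M=m&cv2.inRange(hsv,(3,90,20),(22,255,170)).astype(bool)
comps(P,M,c['img'],8); save(c,'top5.png',(225,180,300,245),8)
E
```

```text
t 43.25 p [0.5193 0.341  0.1588] r [ 2.489  1.914 -0.004] w 0.0155 g 78.7 f [ 0.6 -0.2 -2.6] q [ 0.56  0.43  1.53 -0.    1.19  0.82]
1, 1, 0, 30, -0.0, 0.0, 0.0,
1, 2, 0, 60, -0.0, 0.0, 0.0,
1, 3, 0, 91, -0.0, 0.0, 0.0,
1, 4, 0, 121, -0.0, 0.0, 0.0,
rows 4
58 c [ 0.4652 -0.004   0.0299] d [0.024 0.027 0.027] rgb [105.  76.  52.]
61 c [0.4602 0.1152 0.0343] d [0.022 0.026 0.018] rgb [112.  80.  54.]
59 c [0.3988 0.0075 0.0343] d [0.025 0.025 0.018] rgb [111.  81.  55.]
52 c [0.379  0.0473 0.0364] d [0.023 0.022 0.015] rgb [110.  80.  54.]
117 c [0.3444 0.115  0.0102] d [0.029 0.042 0.012] rgb [142. 124.  87.]
```

View pics/top5.png

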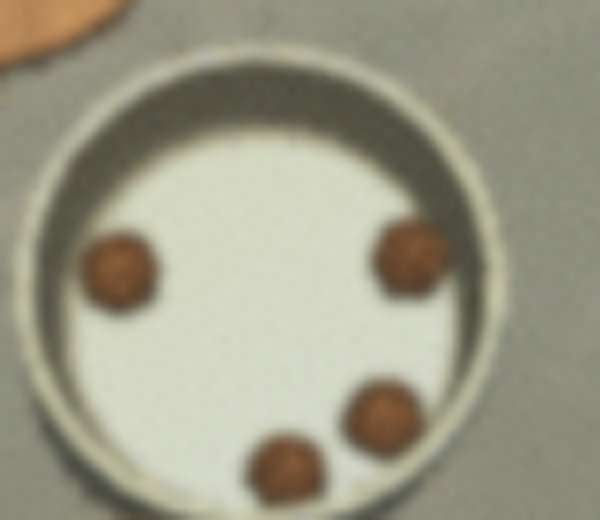

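Four walnuts, all that were present, lie in the crock at (120,270), (410,258), (383,418) and (287,468). I'll set the empty scuttle down.

Call:
send_rows(increments=[1,1,0,30,0,0,0,1,2,0,65,0,0,0,1,3,0,95,0,0,0,1,4,0,110,0,0,0,1,4,0,117,0,0,0,1,4,0,117,0,0,0])

```text
t: 44.05
ee_pos: [0.5226, 0.3456, 0.0438]
eef_rot: [2.489, 1.912, 0.004]
ft_force: [1.2, 0.2, -2.1]
width: 0.0162
grasp_force: 78.7
```

Call:
send_rows(increments=[1,0,0,2,0,0,0,1,0,0,4,0,0,0,1,0,0,4,0,0,0])

```text
t: 44.42
ee_pos: [0.5222, 0.3456, 0.0393]
eef_rot: [2.489, 1.912, 0.002]
ft_force: [0.1, 0.0, -2.5]
width: 0.0156
grasp_force: 78.7
```

Call:
send_rows(increments=[1,0,0,1,0,0,0,1,0,0,2,0,0,0,1,0,0,2,0,0,0])

```text
t: 44.8
ee_pos: [0.5222, 0.3455, 0.037]
eef_rot: [2.489, 1.912, 0.002]
ft_force: [0.4, -0.1, -1.6]
width: 0.0156
grasp_force: 78.7
```

Call:
send_rows(increments=[1,0,0,1,0,0,0,0.5,0,0,1,0,0,0,0,0,0,1,0,0,0,0,0,0,0,0,0,0,0,0,0,-20,0,0,0,0,0,0,-70,0,0,0,0,0,0,-125,0,0,0,0,-20,25,-165,0,0,-0.08,0,-60,70,-170,0,0,-0.16,0,-100,115,-170,0,0,-0.26])

```text
t: 46.05
ee_pos: [0.6081, 0.2188, 0.2092]
eef_rot: [2.214, 2.222, 0.006]
ft_force: [1.0, 0.1, 0.1]
width: 0.0849
grasp_force: 0.0
```

```bash
python3 - <<'E'
from ik import *
s=st(); plan([(0,.644,.177,.20)])
c=cam('wrist'); P=cloud(c); z=P[...,2]
comps(P,(z>.04)&(z<.07)&(P[...,0]>.55)&(P[...,1]<.27),c['img']); comps(P,(z>.018)&(z<.03)&(P[...,0]>.53)&(P[...,1]<.3)&(P[...,1]>.06),c['img'],500)
q=P[(z>.08)&(z<.1)&(P[...,1]>.2)&(P[...,0]<.65)&(P[...,0]>.4)]; print('bar',len(q),cv2.minAreaRect((q[:,:2]*1000).astype(np.float32)) if len(q)>5 else '',np.median(q[:,2]) if len(q) else '')
E
```

```text
t 46.05 p [0.6081 0.2188 0.2092] r [2.214 2.222 0.006] w 0.0849 g 0.0 f [1.  0.1 0.1] q [ 0.33  0.43  1.39 -0.    1.31  0.33]
0, -21, 18, 5, 0.0, 0.0, 0.0,
0, -42, 36, 9, 0.01, 0.0, 0.0,
rows 2
3845 c [0.7904 0.2118 0.0474] d [0.048 0.116 0.015] rgb [148. 119.  88.]
733 c [0.6435 0.1774 0.0534] d [0.031 0.031 0.026] rgb [86. 62. 46.]
1326 c [0.6783 0.0434 0.0492] d [0.11  0.043 0.018] rgb [94. 70. 63.]
129 c [0.8316 0.0356 0.0439] d [0.012 0.035 0.008] rgb [119. 116. 109.]
245 c [ 0.9468 -0.0042  0.0442] d [0.024 0.042 0.008] rgb [122. 119. 112.]
310 c [ 0.7037 -0.0296  0.0546] d [0.041 0.02  0.029] rgb [139. 135. 128.]
18429 c [0.6432 0.1769 0.024 ] d [0.191 0.19  0.012] rgb [170. 135. 101.]
bar 2547 ((516.0790405273438, 326.0091857910156), (97.4379653930664, 20.78862953186035), 75.78536987304688) 0.08821471404093383
```

Call:
send_rows(increments=[0,-21,18,20,0,0,0,0,-41,35,50,0,0,0,0,-41,35,100,0,0,0,0,-41,35,150,0,0,0,0,-41,35,185,0,0,0,0,-41,35,197,0,0,0,0,-41,35,197,0,0,0,0.4,-41,35,197,0,0,0], grip_force=60)

```text
t: 47.1
ee_pos: [0.6439, 0.1786, 0.0127]
eef_rot: [2.219, 2.217, 0.006]
ft_force: [0.2, -0.7, 0.1]
width: 0.0699
grasp_force: 0.0
```

Call:
send_rows(increments=[0.6,0,0,0,0,0,0,1,0,0,0,0,0,0,1,0,0,0,0,0,0,1,0,0,0,0,0,0,1,0,0,0,0,0,0,1,0,0,0,0,0,0])

```text
t: 47.85
ee_pos: [0.6437, 0.1785, 0.0122]
eef_rot: [2.219, 2.217, 0.005]
ft_force: [0.2, 0.3, 6.3]
width: 0.0305
grasp_force: 59.9
```

Call:
send_rows(increments=[1,0,0,-5,0,0,0,1,0,0,-25,0,0,0,1,0,0,-60,0,0,0,1,0,0,-100,0,0,0,1,0,0,-135,0,0,0,1,-8,-14,-148,0,0,0,1,-29,-48,-150,0,0,0,1,-54,-90,-150,0,0,0,1,-79,-132,-150,0,0,0,1,-103,-173,-148,0,0,0])

```text
t: 49.1
ee_pos: [0.4651, 0.0743, 0.1568]
eef_rot: [2.221, 2.22, -0.004]
ft_force: [0.8, -0.0, -2.8]
width: 0.0306
grasp_force: 60.0
```

Call:
send_rows(increments=[1,-12,-21,0,0,0,0,1,-17,-29,0,0,0,0,1,-17,-29,0,0,0,0,1,-17,-29,0,0,0,0])

```text
t: 49.6
ee_pos: [0.4408, 0.0589, 0.1582]
eef_rot: [2.22, 2.218, 0.002]
ft_force: [0.6, 0.5, -2.0]
width: 0.0309
grasp_force: 60.1
```

```bash
python3 - <<'E'
from ik import *
s=st()
c=cam('top'); P=cloud(c); z=P[...,2]
near=(abs(P[...,0]-.44)<.13)&(abs(P[...,1]-.056)<.13)
hsv=cv2.cvtColor(c['img'],cv2.COLOR_RGB2HSV); wood=cv2.inRange(hsv,(5,70,60),(25,255,255)).astype(bool)
q=P[near&wood&(z>.15)&(z<.19)]; print('lid held',len(q),((q.min(0)+q.max(0))/2).round(4),(q.max(0)-q.min(0)).round(3))
A=np.c_[q[:,:2]-q[:,:2].mean(0),np.ones(len(q))]; print('plane slope',np.linalg.lstsq(A,q[:,2],rcond=None)[0].round(4))
c2=np.load('top9.npy',allow_pickle=True).item()
c=cam('scene'); P=cloud(c); z=P[...,2]; near=(abs(P[...,0]-.44)<.13)&(abs(P[...,1]-.056)<.13)
for lo,hi in((.09,.114),(.155,.18)):
  q=P[near&(z>lo)&(z<hi)]; print('scene',lo,len(q),((q.min(0)+q.max(0))/2).round(4),(q.max(0)-q.min(0)).round(3))
P=cloud(c2); z=P[...,2]; near=(abs(P[...,0]-.44)<.1)&(abs(P[...,1]-.056)<.1); q=P[near&(z>.1)&(z<.118)]; print('rim',len(q),((q.min(0)+q.max(0))/2).round(4),(q.max(0)-q.min(0)).round(3))
E
```

```text
t 49.6 p [0.4408 0.0589 0.1582] r [2.220e+00 2.218e+00 2.000e-03] w 0.0309 g 60.1 f [ 0.6  0.5 -2. ] q [ 0.11  0.16  1.93 -0.    1.06  0.11]
lid held 603 [0.432  0.0584 0.1693] [0.083 0.189 0.011]
plane slope [-0.0113 -0.0014  0.1697]
scene 0.09 430 [0.4325 0.0445 0.1019] [0.168 0.159 0.024]
scene 0.155 2058 [0.4396 0.0582 0.1687] [0.192 0.191 0.023]
rim 221 [0.4409 0.0631 0.1075] [0.18  0.167 0.014]
```

```bash
python3 - <<'E'
from h import *
im=cv2.imread('pics/top5.png'); c=np.load('top9.npy',allow_pickle=True).item()
print(plane(c,[[(261+.5)/8-.5+225,(289+.5)/8-.5+180]],.11).round(4))
# rim outer edge by fitting circle to bright ring pixels
hsv=cv2.cvtColor(im,cv2.COLOR_BGR2HSV); 
m=cv2.inRange(im[:,:,2],150,255); n,L,S,Ce=cv2.connectedComponentsWithStats(m)
C=np.concatenate(cv2.findContours(m,0,1)[0])[:,0]
r=np.hypot(*(C-[261,289]).T); C=C[(r>225)&(r<262)]
P=plane(c,(C+.5)/8-.5+[225,180],.11)[:,:2]
A=np.c_[2*P,np.ones(len(P))]; x=np.linalg.lstsq(A,(P**2).sum(1),rcond=None)[0]
print(len(P),x[:2].round(4),np.sqrt(x[2]+x[0]**2+x[1]**2).round(4))
E
```

```text
[[0.4386 0.056  0.11  ]]
1358 [0.4442 0.0567] 0.0934
```

Call:
send_rows(increments=[1,-1,1,10,0,0,0,1,-1.5,1.5,25,0,0,0,1,-1.5,1.5,34,0,0,0,1,-1.5,1.5,38,0,0,0,1,-1.5,1.5,42,0,0,0,1,-1.5,1.5,44,0,0,0,1,-1.5,1.5,44,0,0,0])

```text
t: 50.58
ee_pos: [0.4417, 0.0571, 0.1144]
eef_rot: [2.22, 2.218, 0.002]
ft_force: [-0.1, 0.3, -2.2]
width: 0.0306
grasp_force: 60.1
```

Call:
send_rows(increments=[1,0,0,2,0,0,0,1,0,0,4,0,0,0,1,0,0,5,0,0,0,1,0,0,5,0,0,0])

```text
t: 51.08
ee_pos: [0.4417, 0.057, 0.1102]
eef_rot: [2.22, 2.218, 0.002]
ft_force: [-2.3, -0.3, 5.1]
width: 0.0304
grasp_force: 60.8
```

```bash
python3 - <<'E'
from ik import *
s=st()
c=cam('scene'); P=cloud(c); z=P[...,2]; near=(abs(P[...,0]-.44)<.13)&(abs(P[...,1]-.056)<.13)
q=P[near&(z>.112)&(z<.135)]; print('scene',len(q),((q.min(0)+q.max(0))/2).round(4),(q.max(0)-q.min(0)).round(3),np.median(q[:,2]))
E
```

```text
t 51.08 p [0.4417 0.057  0.1102] r [2.220e+00 2.218e+00 2.000e-03] w 0.0304 g 60.8 f [-2.3 -0.3  5.1] q [ 0.1   0.21  2.   -0.    0.93  0.11]
scene 1972 [0.4397 0.0571 0.1232] [0.19  0.193 0.022] 0.12256602034576403
```

The lid is down on the rim, with contact force felt and its top at 0.1226. I'll release it and back off.

Call:
send_rows(increments=[1,0,0,0,0,0,0,0.5,0,0,0,0,0,0,0,0,0,0,0,0,0,0,0,0,0,0,0,0,0,0,0,0,0,0,0,0,0,0,-20,0,0,0,0,0,0,-70,0,0,0,0,0,0,-120,0,0,0,0,0,0,-150,0,0,0,0,0,0,-150,0,0,0])

```text
t: 52.38
ee_pos: [0.4425, 0.0574, 0.2616]
eef_rot: [2.218, 2.216, 0.008]
ft_force: [-0.5, 0.5, -0.9]
width: 0.0855
grasp_force: 0.0
```

```bash
python3 - <<'E'
from ik import *
s=st()
c=cam('wrist'); P=cloud(c); z=P[...,2]
m=(z>.112)&(z<.13)&(abs(P[...,0]-.44)<.13)&(abs(P[...,1]-.056)<.13); q=P[m]
print('lid',((q.min(0)+q.max(0))/2).round(4),(q.max(0)-q.min(0)).round(3),np.median(q[:,2]).round(4))
k=abs(q[:,2]-np.median(q[:,2]))<.004; q=q[k]
A=np.c_[q[:,:2]-q[:,:2].mean(0),np.ones(len(q))]; print('slope',np.linalg.lstsq(A,q[:,2],rcond=None)[0].round(4))
c=cam('scene'); P=cloud(c); z=P[...,2]
comps(P,(P[...,1]<-.2)&(P[...,1]>-.43)&(P[...,0]<.55)&(P[...,0]>.3)&(z>.028)&(z<.14),c['img'],20)
c=cam('top'); P=cloud(c); z=P[...,2]
comps(P,(P[...,1]>.2)&(P[...,1]<.48)&(P[...,0]>.36)&(P[...,0]<.62)&(z>.075)&(z<.11),c['img'],20)
E
```

```text
t 52.38 p [0.4425 0.0574 0.2616] r [2.218 2.216 0.008] w 0.0855 g 0.0 f [-0.5  0.5 -0.9] q [ 0.1   0.08  1.74 -0.    1.31  0.11]
lid [0.441  0.0556 0.1238] [0.191 0.191 0.01 ] 0.1222
slope [-0.0004  0.001   0.1222]
294 c [ 0.4797 -0.2623  0.0629] d [0.039 0.041 0.069] rgb [131. 121. 106.]
543 c [ 0.4833 -0.3653  0.0719] d [0.048 0.048 0.088] rgb [94. 98. 74.]
398 c [ 0.3917 -0.2631  0.0407] d [0.063 0.061 0.025] rgb [144.  44.  34.]
502 c [ 0.3853 -0.3617  0.0719] d [0.046 0.044 0.087] rgb [79. 74. 42.]
261 c [0.522  0.345  0.0859] d [0.053 0.135 0.018] rgb [83. 76. 68.]
```

The lid is at (0.441, 0.0556), level at its seated height. The scuttle is upright on the table, and all four things still stand in the tray. I'll hand in.

```bash
python3 -c "
from workcell import bot
print(bot.close_job())"
```

```text
the job is handed in; nothing more can be done
None
```

I handed the job in with every step carried out, though the hand-in call returned no verdict: both jars, the shaker and the timer stand upright in the tray, the four walnuts I saw are in the crock, the empty scuttle is back on the table, and the lid sits level and fully down on the rim.

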